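Kit extrusions from a stock rack into a bail-arm tote and stack the carrier

TASK

Kit the next frame job: swing both bails of the steel tote outward past its ends, then take every aluminium extrusion out of the stock rack, lifting its front end over the lip and drawing it out endwise, and lay it lengthwise in the tote. When all are in, swing both bails fully in again so that they lie across the rims, and stack the hardware carrier on them, centred on the tote and lined up with its length. Leave the other tools on the bench where they are.

Things in the scene. Friction and masses are not known exactly. Their poses are not given: they have to be found in the camera images.
- rack: Grey sheet-steel pigeonhole stock rack on a low drawer plinth, fixed. Origin at the middle of its foot on the bench. Four lanes run along its x axis, centred at y = -90, -30, 30 and 90 mm; its mouth is at -x. Lane floor 100 mm above the bench, from x = -151 to 151 mm; the rack is 254 mm wide.
- rack_lip (a point): Middle of the top edge of the lip across the rack's mouth (rack x = -153 mm). The lip is 4 mm thick and stands 20 mm above the lane floor. Axes as the rack's.
- rack_hood (a point): Middle of the front lower edge of the hood (rack x = 45 mm). From here to the back the hood covers the lanes with only 34 mm clear height above the lane floor, with partitions between the lanes; its top is 137 mm above the bench. In front of it the lanes are open above and at the sides, without partitions. Axes as the rack's.
- tote: Small open bail-arm tote of bare sheet steel, fixed in locating angles on the bench. Origin at the middle of its underside; outside 160 mm (x) by 310 mm (y), 65 mm high, walls and floor 4 mm. Its +y end is towards the rack.
- tote_top (a point): Point on the tote's centre line at the height of the top of the swung-in bail rods (73 mm above the bench): the middle of the underside of a carrier rightly stacked on the bails. Axes as the tote's.
- carrier: Grey open hardware carrier (a tray with bolts and brackets fixed in it), loose, about 0.55 kg, 104 mm (x) by 240 mm (y), walls 40 mm high. Origin at the middle of its underside. A black round tube handle 20 mm thick runs along its y axis over its whole length, centred 95 mm above the underside.
- bar1: Slotted square aluminium extrusion, 240 x 20 x 20 mm, about 0.13 kg, loose. Origin at its centre, x axis along its length. Starts lying on the floor of lane 1 (counted from the rack's -y side), its rear end under the hood and its front end behind the lip. May be absent (None).
- bar2: Slotted square aluminium extrusion, 240 x 20 x 20 mm, about 0.13 kg, loose. Origin at its centre, x axis along its length. Starts lying on the floor of lane 2 (counted from the rack's -y side), its rear end under the hood and its front end behind the lip. May be absent (None).
- bar3: Slotted square aluminium extrusion, 240 x 20 x 20 mm, about 0.13 kg, loose. Origin at its centre, x axis along its length. Starts lying on the floor of lane 3 (counted from the rack's -y side), its rear end under the hood and its front end behind the lip. May be absent (None).
- bar4: Slotted square aluminium extrusion, 240 x 20 x 20 mm, about 0.13 kg, loose. Origin at its centre, x axis along its length. Starts lying on the floor of lane 4 (counted from the rack's -y side), its rear end under the hood and its front end behind the lip. May be absent (None).
- bail_a (a joint): Swing of the bail at the tote's +y end (towards the rack), rad: 0 = swung fully in, its rod lying across the tote's rims (a stop); about 2.9 = level outward past the end; 3.05 = outer stop. It starts near in, and passes upright at about 1.3. The hinge is stiff (about 0.12 N m): the bail stays where it is left.
- bail_a_rod (a point): Middle of the cross rod (8 mm thick, 178 mm long, parallel to the tote's x axis) of the bail at the tote's +y end. It moves with the bail on an arc of 65 mm radius.
- bail_a_hinge (a point): Point on the hinge axis of that bail (axis parallel to the tote's x), midway across the tote, 53 mm above the bench and 130 mm from the tote's middle; fixed to the tote.
- bail_b (a joint): Swing of the bail at the tote's -y end (away from the rack), rad: 0 = swung fully in, its rod lying across the tote's rims (a stop); about 2.9 = level outward past the end; 3.05 = outer stop. It starts near in, and passes upright at about 1.3. The hinge is stiff (about 0.12 N m): the bail stays where it is left.
- bail_b_rod (a point): Middle of the cross rod (8 mm thick, 178 mm long, parallel to the tote's x axis) of the bail at the tote's -y end. It moves with the bail on an arc of 65 mm radius.
- bail_b_hinge (a point): Point on the hinge axis of that bail (axis parallel to the tote's x), midway across the tote, 53 mm above the bench and 130 mm from the tote's middle; fixed to the tote.
- oil: Bystander, loose: oil bottle, 140 mm high. Not part of the job.
- hammer: Bystander, loose: hammer, 270 mm long. Not part of the job.
- square: Bystander, loose: try square, 150 mm blade. Not part of the job.
- screwdriver: Bystander, loose: screwdriver, 190 mm long. Not part of the job.
- can: Bystander, loose: open steel can, 100 mm high. Not part of the job.
- offcut: Bystander, loose: short upright tube offcut, 48 mm wide, 60 mm high. Not part of the job.
- wrench: Bystander, loose: wrench, 170 mm long, lying flat between rack and tote. Not part of the job.

How it is judged:
By the outcome, as a careful person would: the job done as asked, in the order asked, and still so for the second after the job is handed in, with the robot touching nothing.
Of bar1, bar2, bar3, bar4 only 2 to 3 are there at a start; the rules pass over those that are not, and their reading is None.
At some moment in a run one of carrier may be knocked a few centimetres aside while the robot is not near it.
Once in a run the grip may slacken for a moment while it holds something.
It also fails if it takes over 208 s, if anything falls off the work surface, if the arm or the gripper's body presses on something with over 40 N, if the wrist force passes 120 N, or if a joint passes its speed limit or range.

ROBOT

A 6-joint arm with a two-finger parallel gripper is mounted at the origin on the work surface. World frame = base frame: x ahead of the robot, y to its left, z up, the work surface at z = 0. Lengths are in mm, angles in rad, forces in N, time in s.
With the tool pointing down it reaches from about 350 to 875 mm from the base axis. Payload 4.2 kg.
Tool frame: the origin (TCP) lies at the very end of the fingers, on their centre line; the grasp point (between the pads) lies 19 mm behind it; z points along the fingers, y is the direction in which the jaws open and shut (so a half turn about z gives the same grasp; the last joint's range is limited). The gripper opens to 85 mm and grips with 20 to 120 N. Pads are 22 mm wide; open, the fingers measure 114 mm over their backs; the gripper's body (76 mm by 85 mm) begins 54 mm behind the grasp point. The pads swing forward as they close: fully open they stand 13 mm farther back than shut.
Start: joints at [1.518, 0.385, 0.008, 0, -1.194, -0.259], TCP at [191.7, 594.853, 231.312] pointing down, gripper open.
Joint ranges: [-3.14, 3.14], [-1.21, 2.06], [-1.07, 1.41], [-3.16, 2.05], [-2.99, -0.16], [-3.1, 3.1]. Speed limits (rad/s): [2.79, 2.79, 3.14, 3.14, 3.14, 3.14].

INTERFACE

Orientations are given as a unit quaternion [x, y, z, w].
In Python, from bench import arm, optics, job gives the robot as it stands.
- The arm moves only by the tool send_rows, never from a script. Its argument "steps" is a list that holds one entry, the list of rows, each a list of 5 numbers: the shift along the tool's x, y, z in cm, then the turn about the tool's z in rad, then the opening, from 0 (shut) to 1 (fully open). A call has 1 to 10 rows; each row shifts and turns the pose as measured when the row begins, along the tool's axes as they then stand; what a row does not reach is not made up. A row lasts 1/12 s, in which the tool goes at most 41.7 mm and 7.16 degrees, less where a joint would pass 70% of its speed; a pose out of reach is approached as far as the arm can. A call with a gripper value outside its range is refused whole. The fingers move at their own pace and stop on an object; the grip force is fixed at half the most. Time passes only in rows, so rows that do not move let the fingers close. It gives the time, the measured TCP pose, the force and the opening at its end, in the units of the state.
- arm.read_state(): the state, without advancing time (a new reading comes with each control period).
- optics.get_image(name): name is "scene" or "top" or "wrist"; returns (picture, depth): 384x512x3 uint8, blue, green, red; 384x512 float32, mm along the optical axis (not along the pixel's ray), 0 where there is no reading.
- optics.get_calibration(name): a dict with "K" (3x3 intrinsics, pixels), "k1" (the pictures are not rectified: a ray, as slopes to the right and down, at radius r is drawn at 1 + k1 r^2 times it, then the intrinsics apply), "rvec" (rotation vector, rad) and "tvec" (3), from world to camera coordinates, as OpenCV has them; the wrist camera has in their place "hand_eye" (4x4, takes a point from camera to tool coordinates, whose origin is the TCP and whose axes are the flange's). Camera axes: x right, y down, z forward; pixel columns grow to the right and rows downward; lengths in mm; the calibration is good to about 2 mm. A picture is of the moment at which its call begins: read the wrist's pose just before it. get_calibration takes no time and is no camera call.
- job.job_done(): hands the job in, once; it reports no verdict.
The state is a dict: "clock": time; "joints": joint angles; "joint_vel": joint speeds; "joint_efforts": joint torques, N m; "position": TCP position; "ee_rot": TCP orientation; "contact_force": force on the tool from outside, world axes, zero at the start; "wrist_torque": the same for the moment, N m; "gripper_width": finger opening in mm.
Only numpy, scipy, OpenCV 4.12 (cv2) and the standard library are available. Lean on these libraries where they do the work, as an engineer would, in place of code of your own. Each camera call takes 0.05 s, during which the arm holds its last target. There are 200 camera calls.

## Working session

There is one attempt and no reset: what is moved stays moved. The work goes in short steps, Python scripts to look and compute and a tool call to move; the robot and the scene stay as the last step left them, time stands still between calls to the robot, and variables do not carry over. Pictures are saved under pics/ and viewed, about 12 in all and at most 16, crops included, and the job is handed in when it is done.

Besides the shell and the picture viewer there is one more tool, called after "Emit:" as a command line: name --argument value ..., lists and objects as JSON in quotes. send_rows: Moves the arm, as the interface text tells. Its arguments: {"type":"object","properties":{"steps":{"type":"array","items":{"type":"array","items":{"type":"array","items":{"type":"number"}}}}},"required":["steps"]}

```bash
ls; mkdir -p pics
cat > h.py <<'E'
import numpy as np, cv2
from scipy.spatial.transform import Rotation as R
from bench import arm, optics, job
def T_wc(name):  # camera->world
    c=optics.get_calibration(name)
    if 'hand_eye' in c:
        s=arm.read_state(); T=np.eye(4); T[:3,:3]=R.from_quat(s['ee_rot']).as_matrix(); T[:3,3]=s['position']
        return c,T@np.array(c['hand_eye'])
    T=np.eye(4); T[:3,:3]=R.from_rotvec(np.ravel(c['rvec'])).as_matrix(); T[:3,3]=np.ravel(c['tvec'])
    return c,np.linalg.inv(T)
def look(name,fn=None,scale=1.5):
    c,T=T_wc(name); im,d=optics.get_image(name)
    if fn: cv2.imwrite('pics/'+fn,cv2.resize(im,None,fx=scale,fy=scale))
    h,w=d.shape; u,v=np.meshgrid(np.arange(w),np.arange(h))
    K=np.array(c['K']); k=c['k1']
    D=np.array([k,0,0,0.])
    n=cv2.undistortPoints(np.stack([u,v],-1).reshape(-1,1,2).astype(np.float64),K,D).reshape(h,w,2)
    P=np.dstack([n[...,0]*d,n[...,1]*d,d])
    W=P@T[:3,:3].T+T[:3,3]; W[d==0]=np.nan
    return im,d,W
E
python3 - <<'E'
from h import *
s=arm.read_state(); print({k:np.round(v,3) for k,v in s.items()})
for n in ['top','scene']:
    im,d,W=look(n,n+'0.png'); np.save(n+'W.npy',W); print(n,T_wc(n)[1].round(2)); cv2.imwrite(n+'raw.png',im)
E
```

```text
pics
{'clock': np.float64(0.0), 'joints': array([ 1.518e+00,  3.860e-01,  7.000e-03, -1.000e-03, -1.194e+00,
       -2.590e-01]), 'joint_vel': array([-0.001,  0.001, -0.   ,  0.001, -0.001,  0.001]), 'joint_efforts': array([-1.0000e-03, -3.9229e+01,  1.8841e+01,  4.1860e+00, -5.0000e-03,
       -0.0000e+00]), 'position': array([191.531, 594.306, 230.211]), 'ee_rot': array([ 0.988, -0.155, -0.   ,  0.001]), 'contact_force': array([-0.189, -0.033,  0.393]), 'wrist_torque': array([-0.025,  0.017,  0.077]), 'gripper_width': np.float64(85.246)}
top [[-0.00000e+00 -9.70000e-01  2.50000e-01  2.97230e+02]
 [-1.00000e+00  0.00000e+00 -1.00000e-02 -3.66500e+01]
 [ 1.00000e-02 -2.50000e-01 -9.70000e-01  1.14403e+03]
 [ 0.00000e+00  0.00000e+00  0.00000e+00  1.00000e+00]]
scene [[-6.10000e-01  5.20000e-01 -6.00000e-01  1.12376e+03]
 [ 7.90000e-01  4.00000e-01 -4.60000e-01  4.16120e+02]
 [-0.00000e+00 -7.60000e-01 -6.50000e-01  7.40590e+02]
 [ 0.00000e+00  0.00000e+00  0.00000e+00  1.00000e+00]]
```

View pics/top0.png

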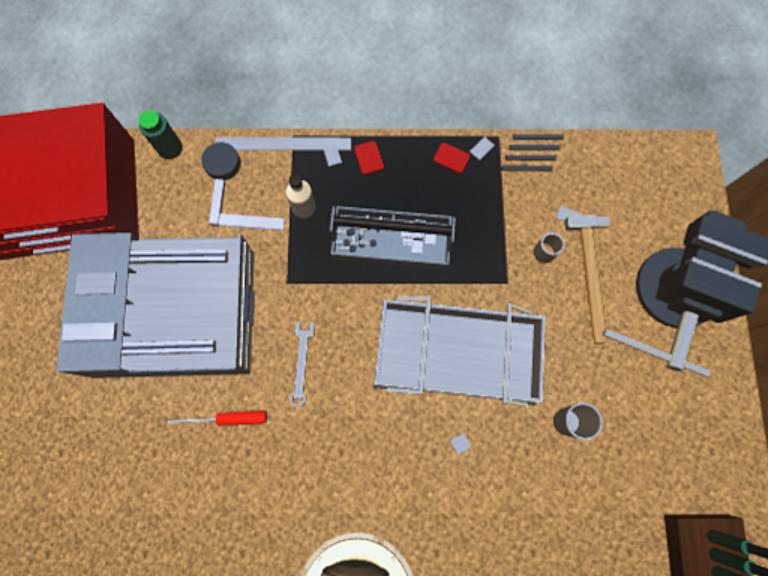

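View pics/scene0.png

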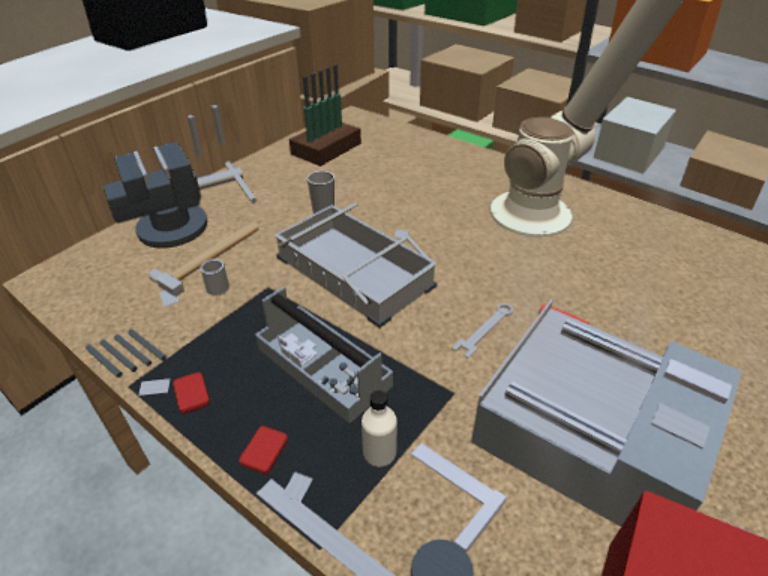

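Top view (768×576): the rack is at (60–250, 235–375) with two bars, one in the upper lane at y≈257 and one in a lower lane at y≈347. The tote is at (375–545, 297–402) with its bails at x≈427 and 507. The carrier is at (330–455, 205–265) and the wrench at (300, 365). The scene view agrees with this. Next I'll take the metric poses from depth.

Run:
```python
import numpy as np, cv2
W=np.load('topW.npy'); im=cv2.imread('topraw.png')
def reg(u0,u1,v0,v1):  # in 768 px
    return W[int(v0/1.5):int(v1/1.5),int(u0/1.5):int(u1/1.5)].reshape(-1,3)
def rect(P,name,extra=''):
    P=P[~np.isnan(P[:,0])]
    r=cv2.minAreaRect(P[:,:2].astype(np.float32)); print(name,len(P),'z',np.median(P[:,2]).round(1),'c',np.round(r[0],1),'s',np.round(r[1],1),'ang',round(r[2],2),extra)
def z(P,a,b): return P[(P[:,2]>a)&(P[:,2]<b)]
print('bench',np.nanmedian(reg(560,700,480,560)[:,2]))
T=reg(360,565,285,415)
rect(z(T,45,90),'tote rim all'); rect(z(T,58,67),'tote rim 58-67'); rect(z(T,1,12),'tote floor')
rect(z(reg(415,435,290,400),66,120),'bailA'); rect(z(reg(498,520,298,405),66,140),'bailB')
for a in range(50,140,10): print(a,len(z(T,a,a+10)),end=' ')
print()
K=reg(40,262,222,385)
rect(z(K,130,145),'hood'); rect(z(K,95,104),'lane floor'); rect(z(K,110,128),'bars+lip')
rect(z(reg(128,228,245,268),112,128),'bar top'); rect(z(reg(120,216,336,358),112,128),'bar bot');rect(z(reg(236,262,232,375),114,128),'lip')
C=reg(320,465,200,270)
rect(z(C,85,125),'handle'); rect(z(C,33,48),'walls'); rect(z(C,20,120),'all')
```

```text
bench 1.9150331498442483
tote rim all 1381 z 66.6 c [ 443.1 -219.7] s [360.5 189. ] ang 82.6 
tote rim 58-67 575 z 65.1 c [ 443.  -218.2] s [356.2 185.8] ang 83.18 
tote floor 7911 z 4.7 c [ 458.3 -213.8] s [421.3 259.3] ang 89.91 
bailA 262 z 85.7 c [ 454.7 -127.5] s [ 38.6 186.2] ang 88.95 
bailB 262 z 99.5 c [ 435.7 -287.3] s [ 38.3 185. ] ang 86.93 
50 150 60 860 70 95 80 217 90 110 100 110 110 0 120 0 130 0 
hood 3397 z 139.6 c [537.4 503.3] s [279.8 174.9] ang 2.65 
lane floor 3770 z 102.3 c [546.8 415.3] s [291.3 400.8] ang 1.48 
bars+lip 1400 z 121.9 c [543.9 412.1] s [286.  389.1] ang 1.5 
bar top 499 z 122.3 c [617.2 338.5] s [ 21.6 184.4] ang 0.91 
bar bot 483 z 122.2 c [443.8 340.4] s [ 20.5 166. ] ang 1.58 
lip 178 z 121.4 c [533.8 220.3] s [253.3   6.1] ang 1.6 
handle 613 z 105.4 c [685.4 -68.3] s [239.6  50.9] ang 84.91 
walls 433 z 40.7 c [685.3 -68.2] s [239.9 106.3] ang 84.65 
all 1515 z 42.6 c [685.3 -68.2] s [239.9 106.3] ang 84.65
```

```bash
cat > fit.py <<'E'
import numpy as np
from scipy.optimize import least_squares
def loc(P,p):
    c,s=np.cos(p[2]),np.sin(p[2]); d=P[:,:2]-p[:2]
    return d@np.array([[c,-s],[s,c]])
def rectdist(q,a,b):  # signed distance to rectangle outline, half sizes a,b
    d=np.abs(q)-[a,b]; return np.linalg.norm(np.maximum(d,0),axis=1)+np.minimum(d.max(1),0)
def fitrect(P,p0,a,b,gate=15):
    p=np.array(p0,float)
    for g in (gate,gate/2,6):
        Q=P[np.abs(rectdist(loc(P,p),a,b))<g]
        r=least_squares(lambda x:rectdist(loc(Q,x),a,b),p,loss='soft_l1',f_scale=2,x_scale=[1,1,.01]); p=r.x
    return p,len(Q),np.abs(r.fun).mean()
E
python3 - <<'E'
from fit import *
for n in ['top','scene']:
    W=np.load(n+'W.npy').reshape(-1,3); W=W[~np.isnan(W[:,0])]
    def box(x0,x1,y0,y1,z0,z1): return W[(W[:,0]>x0)&(W[:,0]<x1)&(W[:,1]>y0)&(W[:,1]<y1)&(W[:,2]>z0)&(W[:,2]<z1)]
    print(n,'bench z',np.median(box(250,330,-100,100,-20,20)[:,2]))
    p,k,e=fitrect(box(330,560,-400,-40,62,69),[443,-219,np.radians(-5.5)],78,153); print('tote',p.round(1),np.degrees(p[2]).round(2),k,e)
    B=box(330,560,-400,-40,74,125); q=loc(B,p)
    for s in (1,-1):
        m=(q[:,1]*s>0)&(np.abs(q[:,0])<70); print('bail',s,m.sum(),np.median(q[m],0).round(1),np.median(B[m,2]).round(1), np.percentile(B[m,2],95).round(1))
    p,k,e=fitrect(box(600,780,-220,80,36,46),[685,-68,np.radians(-5.4)],51,119); print('carrier walls',p.round(1),np.degrees(p[2]).round(2),k,e)
    H=box(600,780,-220,80,98,112)
    Hc=H[:,:2]-H[:,:2].mean(0); v=np.linalg.svd(Hc,full_matrices=False)[2][0]; print('handle',H.mean(0).round(1),(np.degrees(np.arctan2(v[1],v[0]))%180).round(2), np.ptp(Hc@v).round(1))
    for nm,b in (('bar1',(600,635,200,415,114,128)),('bar4',(425,460,200,415,114,128))):
        H=box(*b); H=H[H[:,1]>238]; Hc=H[:,:2]-np.median(H[:,:2],0); v=np.linalg.svd(Hc,full_matrices=False)[2][0]
        print(nm,np.median(H,0).round(1),(np.degrees(np.arctan2(v[1],v[0]))%180).round(2),'yrange',np.percentile(H[:,1],[1,99]).round(1))
    L=box(380,690,205,232,116,126); f=np.polyfit(L[:,0],L[:,1],1); print('lip',np.median(L,0).round(1),np.percentile(L[:,0],[1,99]),np.degrees(np.arctan(f[0])).round(2), len(L))
    H=box(380,700,380,560,132,145); 
    if len(H): print('hood',np.percentile(H,[1,99],axis=0).round(1))
E
```

```text
top bench z 2.006283874420774
tote [ 4.459e+02 -1.986e+02 -1.000e-01] -6.21 694 2.057550152033124
bail 1 140 [-1.  71.8] 86.7 90.0
bail -1 149 [ -2.5 -80.2] 100.6 104.2
carrier walls [ 6.851e+02 -6.850e+01 -1.000e-01] -5.3 327 1.5816109491788346
handle [683.4 -68.2 105.3] 84.78 239.5
bar1 [615.6 326.9 122.4] 91.01 yrange [247.2 412.1]
bar4 [442.8 336.  122.2] 91.69 yrange [258.7 413.3]
lip [524.8 219.7 121.8] [409.4942597  657.85822408] 1.35 176
hood [[400.8 418.  134.4]
 [681.4 531.2 144.6]]
scene bench z -0.8750825321349112
tote [ 4.441e+02 -1.968e+02 -1.000e-01] -6.12 405 2.137219438098447
bail 1 99 [ 6.1 72.8] 84.3 87.9
bail -1 97 [  4.8 -79.5] 97.4 100.0
carrier walls [ 6.822e+02 -6.710e+01 -1.000e-01] -5.27 449 1.3217797391119879
handle [684.9 -59.2 103.6] 84.71 243.1
bar1 [617.  335.7 119.2] 90.77 yrange [249.3 413.6]
bar4 [444.5 340.9 119.4] 91.24 yrange [261.6 413.6]
lip [536.5 220.8 119.6] [402.70147412 655.0407967 ] 1.29 164
hood [[400.4 419.7 133.6]
 [651.9 529.2 142.6]]
```

```bash
cat > plan.py <<'E'
import numpy as np
from h import arm,R
tote=np.array([445.,-197.7]); ty=np.radians(-6.17)
ex=np.array([np.cos(ty),np.sin(ty)]); ey=np.array([-np.sin(ty),np.cos(ty)])
def tl(x,y): return tote+x*ex+y*ey
def pose():
    s=arm.read_state(); M=R.from_quat(s['ee_rot']).as_matrix()
    return np.array([*s['position'],np.arctan2(M[1,0],M[0,0])]),s
def plan(wps,start=None,step=41,turn=.12):
    """wps: (x,y,z,psi,grip[,step]) world; prints rows [tx,ty,tz cm,turn,grip]"""
    p,s=pose()
    if start is not None: p=np.array(start,float)
    rows=[]
    for w in wps:
        g=np.array(w[:4],float); st=w[5] if len(w)>5 else step
        d0=g-p; d0[3]=(d0[3]+np.pi)%(2*np.pi)-np.pi
        n=max(1,int(np.ceil(max(np.linalg.norm(d0[:3])/st,abs(d0[3])/turn))))
        for i in range(n):
            d=(g-p); d[3]=(d[3]+np.pi)%(2*np.pi)-np.pi; d/=(n-i)
            c,sn=np.cos(p[3]),np.sin(p[3])
            r=[round((c*d[0]+sn*d[1])/10,1),round((sn*d[0]-c*d[1])/10,1),round(-d[2]/10,1),round(-d[3],3),w[4]]
            rows.append(r); 
            p=p+[ (c*r[0]+sn*r[1])*10,(sn*r[0]-c*r[1])*10,-r[2]*10,-r[3]]
    for i in range(0,len(rows),10): print(str(rows[i:i+10]).replace(' ',''))
    return rows
def show():
    p,s=pose(); d=p[:2]-tote
    print('t',round(float(s['clock']),2),'p',p.round(3),'tote-loc',np.round([d@ex,d@ey],1),'w',round(float(s['gripper_width']),1),'F',np.round(s['contact_force'],1),'j',np.round(s['joints'],2))
E
python3 - <<'E'
from plan import *
show()
a=tl(0,72)
plan([(*a,160,ty,0.4),(*a,64,ty,0.4)])
E
```

```text
t 0.1 p [ 1.91544e+02  5.94375e+02  2.30319e+02 -3.12000e-01] tote-loc [-337.1  760.2] w 85.3 F [0.7 0.8 0.1] j [ 1.52  0.39  0.01 -0.   -1.19 -0.26]
[[np.float64(2.5),np.float64(3.2),np.float64(0.4),np.float64(-0.011),0.4],[np.float64(2.4),np.float64(3.2),np.float64(0.4),np.float64(-0.011),0.4],[np.float64(2.4),np.float64(3.2),np.float64(0.4),np.float64(-0.011),0.4],[np.float64(2.4),np.float64(3.3),np.float64(0.4),np.float64(-0.011),0.4],[np.float64(2.3),np.float64(3.3),np.float64(0.4),np.float64(-0.011),0.4],[np.float64(2.3),np.float64(3.3),np.float64(0.4),np.float64(-0.011),0.4],[np.float64(2.3),np.float64(3.3),np.float64(0.4),np.float64(-0.011),0.4],[np.float64(2.2),np.float64(3.4),np.float64(0.4),np.float64(-0.011),0.4],[np.float64(2.2),np.float64(3.4),np.float64(0.3),np.float64(-0.011),0.4],[np.float64(2.1),np.float64(3.4),np.float64(0.4),np.float64(-0.011),0.4]]
[[np.float64(2.1),np.float64(3.4),np.float64(0.3),np.float64(-0.01),0.4],[np.float64(2.1),np.float64(3.5),np.float64(0.4),np.float64(-0.011),0.4],[np.float64(2.0),np.float64(3.5),np.float64(0.3),np.float64(-0.01),0.4],[np.float64(2.0),np.float64(3.5),np.float64(0.4),np.float64(-0.011),0.4],[np.float64(2.0),np.float64(3.5),np.float64(0.3),np.float64(-0.01),0.4],[np.float64(1.9),np.float64(3.6),np.float64(0.4),np.float64(-0.011),0.4],[np.float64(1.9),np.float64(3.6),np.float64(0.3),np.float64(-0.01),0.4],[np.float64(1.8),np.float64(3.6),np.float64(0.4),np.float64(-0.011),0.4],[np.float64(1.8),np.float64(3.5),np.float64(0.3),np.float64(-0.01),0.4],[np.float64(0.0),np.float64(0.0),np.float64(3.2),np.float64(-0.0),0.4]]
[[np.float64(0.0),np.float64(0.0),np.float64(3.2),np.float64(-0.0),0.4],[np.float64(0.0),np.float64(0.0),np.float64(3.2),np.float64(-0.0),0.4]]
```

Emit:
send_rows --steps '[[[2.5, 3.2, 0, -0.011, 0.4], [2.4, 3.2, 0, -0.011, 0.4], [2.4, 3.2, 0, -0.011, 0.4], [2.4, 3.3, 0, -0.011, 0.4], [2.3, 3.3, 0, -0.011, 0.4], [2.3, 3.3, 0, -0.011, 0.4], [2.3, 3.3, 0, -0.011, 0.4], [2.2, 3.4, 0, -0.011, 0.4], [2.2, 3.4, 0, -0.011, 0.4], [2.1, 3.4, 0, -0.011, 0.4]]]'

```text
clock: 0.93
position: [329.4, 207.7, 224.8]
ee_rot: [0.996, -0.092, -0.001, 0.006]
contact_force: [1.5, 0.6, 0.1]
gripper_width: 34.0
```

Emit:
send_rows --steps '[[[2.1, 3.4, 0.3, -0.01, 0.4], [2.1, 3.5, 0.4, -0.011, 0.4], [2, 3.5, 0.3, -0.01, 0.4], [2, 3.5, 0.4, -0.011, 0.4], [2, 3.5, 0.3, -0.01, 0.4], [1.9, 3.6, 0.4, -0.011, 0.4], [1.9, 3.6, 0.3, -0.01, 0.4], [1.8, 3.6, 0.4, -0.011, 0.4], [1.8, 3.5, 0.3, -0.01, 0.4], [0, 0, 0, 0, 0.4]]]'

```text
clock: 1.77
position: [458.5, -148.8, 195.8]
ee_rot: [0.999, -0.044, -0.0, 0.004]
contact_force: [1.2, -0.2, -0.0]
gripper_width: 34.1
```

```bash
sed -i 's/round((c\*d/round(float(c*d/;s/round((sn\*d\[0\]-c\*d\[1\])\/10/round(float(sn*d[0]-c*d[1])\/10/;s/round(-d\[2\]\/10,1)/round(float(-d[2])\/10,1)/;s/round(-d\[3\],3)/round(float(-d[3]),3)/' plan.py; sed -i 's/float(c\*d\[0\]+sn\*d\[1\])/float(c*d[0]+sn*d[1])/' plan.py
python3 - <<'E'
from plan import *
show()
a=tl(0,72); plan([(*a,140,ty,0.4),(*a,64,ty,0.4)])
E
```

```text
t 1.77 p [ 4.58517e+02 -1.48776e+02  1.95768e+02 -8.90000e-02] tote-loc [ 8.2 50.1] w 34.1 F [ 1.2 -0.2 -0. ] j [ 0.03  0.17 -0.39  0.01 -1.01  1.45]
[[-0.4,-1.1,2.8,0.009,0.4],[-0.4,-1.1,2.8,0.01,0.4],[0.0,-0.0,3.8,-0.0,0.4],[0.0,-0.0,3.8,-0.0,0.4]]
```

Emit:
send_rows --steps '[[[-0.4, -1.1, 2.8, 0.009, 0.4], [-0.4, -1.1, 2.8, 0.01, 0.4], [0, 0, 0, 0, 0.4], [0, 0, 0, 0, 0.4]]]'

```text
clock: 2.1
position: [453.0, -130.5, 137.6]
ee_rot: [0.998, -0.059, -0.0, 0.004]
contact_force: [0.7, -0.0, 1.5]
gripper_width: 34.3
```

Run:
```python
from plan import *
show()
look=__import__('h').look; im,d,W=look('wrist','w0.png',1.2)
a=tl(0,72); plan([(*a,63,ty,0.4)])
P=W.reshape(-1,3); P=P[(P[:,2]>76)&(P[:,2]<92)]; q=P[:,:2]-tote; q=np.c_[q@ex,q@ey,P[:,2]]; q=q[(abs(q[:,1]-72)<20)&(abs(q[:,0])<60)]; print(len(q),np.median(q,0))
```

```text
t 2.1 p [ 4.53028e+02 -1.30515e+02  1.37646e+02 -1.18000e-01] tote-loc [ 0.8 67.7] w 34.3 F [ 0.7 -0.   1.5] j [ 0.07  0.22 -0.5   0.01 -0.85  1.37]
[[-0.0,-0.2,3.7,-0.006,0.4],[-0.0,-0.2,3.8,-0.005,0.4]]
1918 [ 7.74016819 70.54360327 86.09514407]
```

View pics/w0.png

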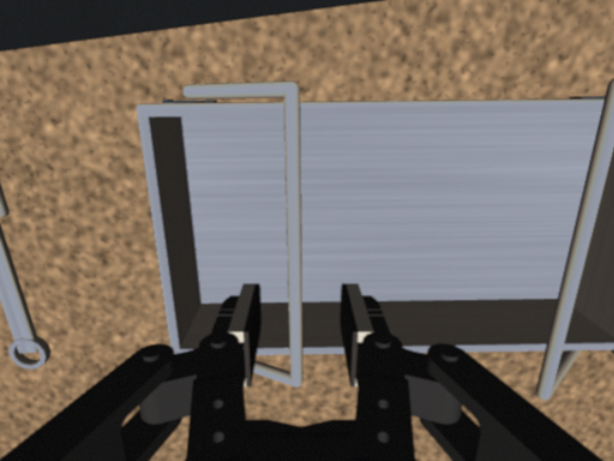

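Emit:
send_rows --steps '[[[0, -0.2, 3.7, -0.006, 0.4], [0, -0.1, 3.5, -0.005, 0.4], [0, 0, 0.2, 0, 0], [0, 0, 0, 0, 0], [0, 0, 0, 0, 0], [0, 0, 0, 0, 0], [0, 0, 0, 0, 0]]]'

```text
clock: 2.73
position: [460.4, -127.0, 72.3]
ee_rot: [0.999, -0.052, 0.008, 0.004]
contact_force: [-0.5, 2.9, -6.2]
gripper_width: 5.5
```

```bash
cat >> plan.py <<'E'
def arc(a0,a1,sgn,grip=0,da=.2,dz=19,start=None):
    """waypoints for bail sgn (+1 A, -1 B), rod angle a from inward level"""
    n=int(np.ceil(abs(a1-a0)/da)); W=[]
    for a in np.linspace(a0,a1,n+1)[1:]:
        W.append((*tl(0,sgn*(130-65*np.cos(a))),53+65*np.sin(a)-dz,ty,grip))
    return plan(W,start)
def ang(sgn,dz=19):
    p,_=pose(); d=p[:2]-tote; y=d@ey*sgn; z=p[2]+dz
    print('a',np.arctan2(z-53,130-y).round(3),'r',np.hypot(z-53,130-y).round(1)); return np.arctan2(z-53,130-y)
E
python3 - <<'E'
from plan import *
show(); a=ang(1); arc(a,3.12,1)
E
```

```text
t 2.73 p [ 4.60437e+02 -1.27027e+02  7.22570e+01 -1.03000e-01] tote-loc [ 7.8 71.9] w 5.5 F [-0.5  2.9 -6.2] j [ 0.08  0.32 -0.57  0.01 -0.66  1.38]
a 0.582 r 69.5
[[-0.8,-1.2,-0.7,0.005,0],[0.0,-1.0,-0.8,-0.0,0],[0.0,-1.1,-0.7,-0.0,0],[0.0,-1.2,-0.3,-0.0,0],[0.0,-1.2,-0.2,-0.0,0],[0.0,-1.3,0.1,-0.0,0],[0.0,-1.2,0.4,-0.0,0],[0.0,-1.1,0.6,-0.0,0],[0.0,-1.0,0.8,-0.0,0],[0.0,-0.8,0.9,-0.0,0]]
[[0.0,-0.7,1.1,-0.0,0],[0.0,-0.4,1.2,-0.0,0],[0.0,-0.1,1.3,-0.0,0]]
```

Emit:
send_rows --steps '[[[0, 0, 0, 0, 0], [0, 0, 0, 0, 0], [0, -1.0, -0.8, 0, 0], [0, -1.0, -0.8, 0, 0], [0, -1.1, -0.7, 0, 0], [0, -1.2, -0.4, 0, 0], [0, -1.2, -0.2, 0, 0]]]'

```text
clock: 3.32
position: [465.6, -79.4, 108.5]
ee_rot: [0.999, -0.051, 0.009, 0.01]
contact_force: [-0.7, -4.6, -1.3]
gripper_width: 5.5
```

Run:
```python
from plan import *
show(); a=ang(1); arc(a,3.12,1)
from h import look
im,d,W=look('wrist','w1.png',1)
```

```text
t 3.32 p [ 4.65638e+02 -7.93970e+01  1.08527e+02 -1.03000e-01] tote-loc [  7.8 119.8] w 5.5 F [-0.7 -4.6 -1.3] j [ 0.19  0.26 -0.55  0.04 -0.75  1.25]
a 1.435 r 75.2
[[-0.8,-1.4,1.0,0.005,0],[0.0,-1.2,0.1,0.0,0],[0.0,-1.1,0.4,0.0,0],[0.0,-1.1,0.6,0.0,0],[0.0,-0.9,0.8,0.0,0],[0.0,-0.7,1.0,0.0,0],[0.0,-0.6,1.0,0.0,0],[0.0,-0.4,1.2,0.0,0],[0.0,-0.1,1.2,0.0,0]]
```

View pics/w1.png

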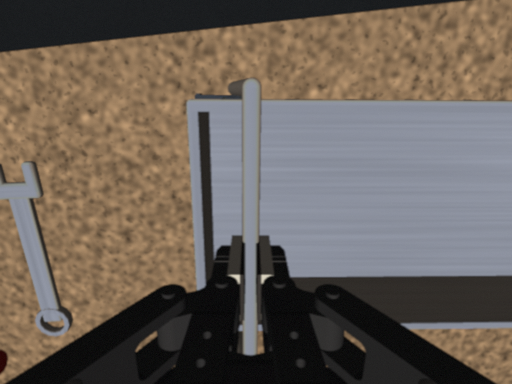

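Run:
```python
from plan import *
a=ang(1,9); arc(a,3.15,1,dz=9)
```

```text
a 1.437 r 65.4
[[-0.8,-1.2,-0.0,0.006,0],[0.0,-1.3,0.2,0.0,0],[0.0,-1.1,0.4,0.0,0],[0.0,-1.1,0.6,0.0,0],[0.0,-0.9,0.8,0.0,0],[0.0,-0.8,1.0,0.0,0],[0.0,-0.5,1.1,0.0,0],[0.0,-0.4,1.2,0.0,0],[0.0,-0.1,1.2,0.0,0]]
```

Emit:
send_rows --steps '[[[0, -1.2, 0, 0, 0], [0, -1.3, 0.2, 0, 0], [0, -1.1, 0.4, 0, 0], [0, -1.1, 0.6, 0, 0], [0, -0.9, 0.8, 0, 0], [0, -0.8, 1.0, 0, 0], [0, -0.5, 1.1, 0, 0], [0, -0.4, 1.2, 0, 0]]]'

```text
clock: 4.03
position: [473.3, -9.6, 66.3]
ee_rot: [0.999, -0.049, 0.01, 0.014]
contact_force: [-6.6, 4.4, 4.8]
gripper_width: 4.9
```

Run:
```python
from plan import *
show();a=ang(1,9); arc(a,3.17,1,dz=9)
```

```text
t 4.03 p [ 4.7328e+02 -9.6450e+00  6.6333e+01 -9.8000e-02] tote-loc [  7.9 190. ] w 4.9 F [-6.6  4.4  4.8] j [ 0.35  0.32 -0.61  0.06 -0.63  1.08]
a 2.785 r 64.0
[[-0.8,-0.4,1.2,0.01,0],[0.0,-0.1,1.2,-0.0,0]]
```

Emit:
send_rows --steps '[[[0, -0.3, 1.1, 0, 0], [0, -0.1, 1.1, 0, 0], [0, 0, 0.5, 0, 0], [0, 0, 0, 0, 0]]]'

```text
clock: 4.37
position: [473.9, -6.0, 41.8]
ee_rot: [0.999, -0.047, 0.01, 0.015]
contact_force: [-2.2, 2.2, -1.3]
gripper_width: 5.3
```

Run:
```python
from plan import *
show();a=ang(1,9)
```

```text
t 4.37 p [ 4.73863e+02 -5.95500e+00  4.17830e+01 -9.50000e-02] tote-loc [  8.1 193.7] w 5.3 F [-2.2  2.2 -1.3] j [ 0.35  0.37 -0.63  0.07 -0.57  1.07]
a -3.107 r 63.8
```

Emit:
send_rows --steps '[[[0, 0, 0, 0, 0.35], [0, 0, 0, 0, 0.35], [0, 0, 0, 0, 0.35], [0, 0, -2.5, 0, 0.35], [0, 0, -3, 0, 0.35], [0, 0, -3, 0, 0.35], [0, 1.5, -2, 0, 0.35], [0, 3, 0, 0, 0.35], [0, 3.5, 0, 0, 0.35], [0, 3.5, 0, 0, 0.35]]]'

```text
clock: 5.2
position: [471.8, -116.7, 164.0]
ee_rot: [0.999, -0.04, 0.024, 0.014]
contact_force: [0.5, 0.1, 0.1]
gripper_width: 29.8
```

Emit:
send_rows --steps '[[[-0.1, 3.5, 0, 0, 0.4], [-0.1, 3.5, 0, 0, 0.4], [-0.1, 3.5, 0, 0, 0.4], [-0.1, 2.5, 0, 0, 0.4], [-0.1, 1, 0, 0, 0.4], [0, 0, 0, 0, 0.4]]]'

```text
clock: 5.7
position: [457.2, -269.8, 174.5]
ee_rot: [0.998, -0.043, 0.033, 0.016]
contact_force: [0.3, 1.2, -0.0]
gripper_width: 34.0
```

Run:
```python
from plan import *
from h import look
show(); a=tl(0,-80); plan([(*a,125,ty,0.4,30),(*a,83,ty,0.4,30)])
im,d,W=look('wrist')
P=W.reshape(-1,3); P=P[(P[:,2]>86)&(P[:,2]<108)]; q=P[:,:2]-tote; q=np.c_[q@ex,q@ey,P[:,2]]; q=q[(abs(q[:,1]+80)<20)&(abs(q[:,0])<60)]; print(len(q),np.median(q,0))
im,d,W=look('top')
P=W.reshape(-1,3); P=P[(P[:,2]>45)&(P[:,2]<80)]; q=P[:,:2]-tote; q=np.c_[q@ex,q@ey,P[:,2]]; q=q[(q[:,1]>165)&(q[:,1]<215)&(abs(q[:,0])<60)]; print(len(q),np.median(q,0) if len(q) else'')
```

```text
t 5.7 p [ 4.57153e+02 -2.69817e+02  1.74477e+02 -8.50000e-02] tote-loc [ 19.8 -70.4] w 34.0 F [ 0.3  1.2 -0. ] j [-0.22  0.24 -0.37  0.03 -0.89  1.69]
[[-1.0,0.5,2.5,0.011,0.4],[-1.0,0.4,2.4,0.012,0.4],[0.0,0.0,2.1,-0.0,0.4],[0.0,0.0,2.1,-0.0,0.4]]
1500 [  5.93331917 -81.6797322  100.28748618]
110 [  0.79748018 193.8678612   55.53718253]
```

```bash
cat >> plan.py <<'E'
_show=show
def show():
    _show(); M=R.from_quat(arm.read_state()['ee_rot']).as_matrix(); print('tilt mrad: tool z along (tool-heading x, y)',np.round(1000*np.array([M[0,2],M[1,2]])))
E
python3 -c "
from plan import *
show()"
```

```text
t 5.8 p [ 4.57322e+02 -2.67983e+02  1.74270e+02 -8.30000e-02] tote-loc [ 19.8 -68.6] w 33.9 F [-0.6  0.5 -0.5] j [-0.21  0.24 -0.37  0.03 -0.89  1.68]
tilt mrad: tool z along (tool-heading x, y) [ 64. -34.]
```

Emit:
send_rows --steps '[[[-0.5, 0.5, 1.5, 0.011, 0.4], [-0.5, 0.4, 1.5, 0.012, 0.4], [-0.5, 0, 1.5, 0, 0.4], [-0.5, 0, 1.5, 0, 0.4], [0, 0, 1, 0, 0.4], [0, 0, 0, 0, 0.4]]]'

```text
clock: 6.3
position: [444.6, -272.9, 104.1]
ee_rot: [0.998, -0.049, 0.037, 0.016]
contact_force: [-0.2, 0.3, -0.6]
gripper_width: 33.9
```

```bash
python3 -c "
from plan import *
show()
a=tl(0,-81); plan([(*a,82,ty,0.4,20)])"
```

```text
t 6.3 p [ 4.44554e+02 -2.72850e+02  1.04070e+02 -9.80000e-02] tote-loc [  7.6 -74.8] w 33.9 F [-0.2  0.3 -0.6] j [-0.23  0.31 -0.48  0.03 -0.7   1.68]
tilt mrad: tool z along (tool-heading x, y) [ 73. -36.]
[[-0.4,0.3,1.1,0.005,0.4],[-0.4,0.3,1.1,0.005,0.4]]
```

Emit:
send_rows --steps '[[[-0.4, 0.3, 1.1, 0.005, 0.4], [-0.4, 0.3, 1.1, 0.005, 0.4], [0, 0, 0, 0, 0], [0, 0, 0, 0, 0], [0, 0, 0, 0, 0], [0, 0, 0, 0, 0], [0, 0, 0, 0, 0], [0, 0, 0, 0, 0]]]'

```text
clock: 6.97
position: [440.2, -277.1, 83.4]
ee_rot: [0.998, -0.05, 0.038, 0.018]
contact_force: [0.5, -3.7, -7.4]
gripper_width: 5.5
```

```bash
python3 -c "
from plan import *
show()
for dz in (9,14,19): ang(-1,dz)
arc(.7,3.15,-1,dz=14,start=[*tl(0,-80.3),95-14,ty])"
```

```text
t 6.97 p [ 4.40156e+02 -2.77118e+02  8.33620e+01 -9.90000e-02] tote-loc [  3.7 -79.5] w 5.5 F [ 0.5 -3.7 -7.4] j [-0.24  0.34 -0.52  0.04 -0.64  1.68]
tilt mrad: tool z along (tool-heading x, y) [ 74. -39.]
a 0.662 r 64.0
a 0.721 r 67.2
a 0.774 r 70.6
[[-0.0,0.9,-0.8,-0.0,0],[-0.0,1.0,-0.7,-0.0,0],[-0.0,1.1,-0.5,-0.0,0],[-0.0,1.2,-0.3,-0.0,0],[0.0,1.2,0.0,-0.0,0],[0.0,1.2,0.2,-0.0,0],[0.0,1.2,0.4,-0.0,0],[0.0,1.0,0.7,-0.0,0],[0.0,0.9,0.8,-0.0,0],[0.0,0.8,1.0,-0.0,0]]
[[0.0,0.5,1.1,-0.0,0],[0.0,0.4,1.1,-0.0,0],[0.0,0.1,1.3,-0.0,0]]
```

Emit:
send_rows --steps '[[[0, 0.9, -0.8, 0, 0], [0, 1.0, -0.7, 0, 0], [0, 1.1, -0.5, 0, 0], [0, 1.2, -0.3, 0, 0], [0, 1.2, 0, 0, 0], [0, 1.2, 0.2, 0, 0], [0, 1.2, 0.4, 0, 0]]]'

```text
clock: 7.55
position: [432.9, -345.4, 110.3]
ee_rot: [0.998, -0.047, 0.039, 0.012]
contact_force: [-3.4, 3.3, 4.1]
gripper_width: 5.3
```

```bash
python3 -c "
from plan import *
show();a=ang(-1,10)
arc(a,3.17,-1,dz=10)"
```

```text
t 7.55 p [ 4.32876e+02 -3.45430e+02  1.10332e+02 -9.40000e-02] tote-loc [   3.8 -148.2] w 5.3 F [-3.4  3.3  4.1] j [-0.38  0.35 -0.39 -0.   -0.75  1.86]
tilt mrad: tool z along (tool-heading x, y) [ 77. -28.]
a 1.834 r 69.7
[[-0.4,1.0,0.9,0.013,0],[0.0,1.1,0.6,0.0,0],[0.0,0.9,0.9,0.0,0],[0.0,0.7,1.0,0.0,0],[0.0,0.6,1.1,0.0,0],[0.0,0.3,1.2,0.0,0],[0.0,0.1,1.2,0.0,0]]
```

Emit:
send_rows --steps '[[[0, 1.0, 0.6, 0, 0], [0, 1.1, 0.7, 0, 0], [0, 0.9, 0.9, 0, 0], [0, 0.7, 1.0, 0, 0], [0, 0.6, 1.1, 0, 0], [0, 0.3, 1.2, 0, 0], [0, 0.1, 1.0, 0, 0], [0, 0, 0, 0, 0]]]'

```text
clock: 8.22
position: [428.5, -392.4, 54.1]
ee_rot: [0.998, -0.049, 0.036, 0.009]
contact_force: [0.4, 1.9, -1.2]
gripper_width: 5.2
```

```bash
python3 -c "
from plan import *
show();a=ang(-1,10)
arc(a,3.17,-1,dz=10)"
```

```text
t 8.22 p [ 4.28503e+02 -3.92402e+02  5.40500e+01 -9.70000e-02] tote-loc [   4.5 -195.3] w 5.2 F [ 0.4  1.9 -1.2] j [-0.47  0.47 -0.36 -0.02 -0.67  1.96]
tilt mrad: tool z along (tool-heading x, y) [ 71. -21.]
a 2.974 r 66.3
[[-0.5,-0.0,1.3,0.01,0]]
```

Emit:
send_rows --steps '[[[0, 0, 1.1, 0, 0], [0, 0, 0.3, 0, 0], [0, 0, 0, 0, 0.35], [0, 0, 0, 0, 0.35], [0, 0, 0, 0, 0.35], [0, 0, 0, 0, 0.35], [0, 0, -1.5, 0, 0.35], [0, 0, -2, 0, 0.35], [0, 0, -2, 0, 0.35], [0, 0, -2, 0, 0.35]]]'

```text
clock: 9.05
position: [425.5, -389.6, 116.5]
ee_rot: [0.998, -0.046, 0.034, 0.008]
contact_force: [0.3, -0.3, -0.0]
gripper_width: 30.2
```

```bash
python3 -c "
from plan import *
show()"
```

```text
t 9.05 p [ 4.25461e+02 -3.89648e+02  1.16484e+02 -9.10000e-02] tote-loc [   1.2 -192.9] w 30.2 F [ 0.3 -0.3 -0. ] j [-0.47  0.38 -0.31 -0.02 -0.81  1.96]
tilt mrad: tool z along (tool-heading x, y) [ 68. -20.]
```

Emit:
send_rows --steps '[[[0, 0, -2, 0, 0.35], [0, 0, -2, 0, 0.35], [0, 0, -2, 0, 0.35], [0, 0, -2, 0, 0.35], [0, 0, -2, 0, 0.35], [0, 0, 0, 0, 0.35], [0, 0, 0, 0, 0.35]]]'

```text
clock: 9.63
position: [422.9, -387.8, 231.2]
ee_rot: [0.998, -0.043, 0.044, 0.013]
contact_force: [-0.3, -0.1, -0.7]
gripper_width: 30.2
```

```bash
python3 -c "
from plan import *
show()"
```

```text
t 9.63 p [ 4.22894e+02 -3.87797e+02  2.31152e+02 -8.50000e-02] tote-loc [  -1.5 -191.4] w 30.2 F [-0.3 -0.1 -0.7] j [-0.47  0.26 -0.18 -0.01 -1.05  1.96]
tilt mrad: tool z along (tool-heading x, y) [ 86. -30.]
```

Emit:
send_rows --steps '[[[0, -2, 0, 0, 0.35], [0, -4, 0, 0, 0.35], [0, -4, 0, 0, 0.35], [0, -4, 0, 0, 0.35], [0, -4, 0, 0, 0.35], [0, -4, 0, 0, 0.35], [0, -4, 0, 0, 0.35], [0, -4, 0, 0, 0.35], [0, -2, 0, 0, 0.35], [0, 0, 0, 0, 0.35]]]'

```text
clock: 10.47
position: [451.7, -57.2, 218.1]
ee_rot: [0.998, -0.044, 0.044, 0.013]
contact_force: [0.2, -1.0, -0.2]
gripper_width: 29.9
```

```bash
python3 -c "
from plan import *
show()
from h import look
im,d,W=look('top')
P=W.reshape(-1,3); P=P[(P[:,2]>40)&(P[:,2]<80)]; q=P[:,:2]-tote; q=np.c_[q@ex,q@ey,P[:,2]]
for s in (1,-1):
  k=q[(s*q[:,1]>165)&(s*q[:,1]<215)&(abs(q[:,0])<60)]; print(len(k),np.median(k,0) if len(k) else'')
"
```

```text
t 10.47 p [ 4.51675e+02 -5.72290e+01  2.18097e+02 -8.80000e-02] tote-loc [ -8.5 140.4] w 29.9 F [ 0.2 -1.  -0.2] j [ 0.27  0.06 -0.49  0.06 -0.95  1.18]
tilt mrad: tool z along (tool-heading x, y) [ 86. -31.]
24 [-45.70197173 193.85820554  56.20411917]
120 [ 3.10744318e-02 -1.94625369e+02  5.28963737e+01]
```

Emit:
send_rows --steps '[[[0, 0, 3.5, 0, 0.35], [0, 0, 3.5, 0, 0.35], [0, 0, 0, 0, 0.35], [0, 0, 0, 0, 0.35]]]'

```text
clock: 10.85
position: [459.1, -61.0, 147.7]
ee_rot: [0.998, -0.044, 0.046, 0.013]
contact_force: [0.7, 0.7, 0.9]
gripper_width: 30.0
```

```bash
python3 -c "
from plan import *
show()"
```

```text
t 10.85 p [ 4.59122e+02 -6.10310e+01  1.47734e+02 -8.70000e-02] tote-loc [ -0.6 137.4] w 30.0 F [0.7 0.7 0.9] j [ 0.26  0.15 -0.59  0.08 -0.75  1.17]
tilt mrad: tool z along (tool-heading x, y) [ 90. -31.]
```

Emit:
send_rows --steps '[[[0, 0, -0.8, 0, 0.35], [0, 0, -0.8, 0, 0.35], [0, 0, -0.8, 0, 0.35], [0, 0, -0.8, 0, 0.35], [0, 0, -0.8, 0, 0.35], [0, 0, -0.8, 0, 0.35], [0, 0, -0.8, 0, 0.35], [0, 0, -0.4, 0, 0.35], [0, 0, -0.2, 0, 0.35], [0, 0, 0, 0, 0.35]]]'

```text
clock: 11.68
position: [458.2, -63.5, 233.5]
ee_rot: [0.997, -0.047, 0.059, 0.011]
contact_force: [0.4, -0.6, -1.4]
gripper_width: 30.0
```

```bash
python3 -c "
from plan import *
show()"
```

```text
t 11.68 p [ 4.58243e+02 -6.34980e+01  2.33512e+02 -9.40000e-02] tote-loc [ -1.3 134.8] w 30.0 F [ 0.4 -0.6 -1.4] j [ 0.25  0.04 -0.47  0.07 -0.96  1.19]
tilt mrad: tool z along (tool-heading x, y) [117. -28.]
```

Emit:
send_rows --steps '[[[3.5, 0, 0, 0, 0.35], [3.5, 0, 0, 0, 0.35], [3.5, 0, 0, 0, 0.35], [0, 0, 0, 0, 0.35], [0, 0, 0, 0, 0.35]]]'

```text
clock: 12.1
position: [562.9, -75.1, 246.8]
ee_rot: [0.997, -0.048, 0.058, 0.011]
contact_force: [-0.1, -0.0, -0.6]
gripper_width: 30.0
```

```bash
python3 -c "
from plan import *
show()"
```

```text
t 12.1 p [ 5.62919e+02 -7.50890e+01  2.46779e+02 -9.40000e-02] tote-loc [104.1 134.6] w 30.0 F [-0.1 -0.  -0.6] j [ 0.18  0.22 -0.22  0.06 -1.03  1.27]
tilt mrad: tool z along (tool-heading x, y) [116. -28.]
```

Emit:
send_rows --steps '[[[-3.5, 0, 0, 0, 0.35], [-3.5, 0, 0, 0, 0.35], [-3.5, 0, 0, 0, 0.35], [0, 0, 0, 0, 0.35], [0, 0, 0, 0, 0.35]]]'

```text
clock: 12.52
position: [451.2, -66.2, 228.9]
ee_rot: [0.997, -0.048, 0.054, 0.012]
contact_force: [0.6, 0.1, 0.8]
gripper_width: 29.9
```

```bash
python3 -c "
from plan import *
show()"
```

```text
t 12.52 p [ 4.51247e+02 -6.62430e+01  2.28895e+02 -9.60000e-02] tote-loc [ -7.9 131.4] w 29.9 F [0.6 0.1 0.8] j [ 0.25  0.04 -0.48  0.07 -0.96  1.19]
tilt mrad: tool z along (tool-heading x, y) [106. -30.]
```

Emit:
send_rows --steps '[[[0, 0, 0.9, 0, 0.35], [0, 0, 0.9, 0, 0.35], [0, 0, 0.9, 0, 0.35], [0, 0, 0.9, 0, 0.35], [0, 0, 0.9, 0, 0.35], [0, 0, 0.9, 0, 0.35], [0, 0, 0.9, 0, 0.35], [0, 0, 0.9, 0, 0.35], [0, 0, 0.2, 0, 0.35], [0, 0, 0, 0, 0.35]]]'

```text
clock: 13.35
position: [463.6, -68.8, 146.4]
ee_rot: [0.997, -0.049, 0.053, 0.012]
contact_force: [0.6, 1.0, 0.0]
gripper_width: 30.0
```

```bash
python3 -c "
from plan import *
show()"
```

```text
t 13.35 p [ 4.63640e+02 -6.88450e+01  1.46383e+02 -9.80000e-02] tote-loc [  4.7 130.1] w 30.0 F [0.6 1.  0. ] j [ 0.24  0.16 -0.59  0.08 -0.73  1.18]
tilt mrad: tool z along (tool-heading x, y) [104. -30.]
```

Emit:
send_rows --steps '[[[0, 0, -4.1, 0, 0.35], [0, 0, -4.1, 0, 0.35], [0, 0, -1, 0, 0.35], [0, 0, 0, 0, 0.35]]]'

```text
clock: 13.68
position: [454.6, -66.5, 238.6]
ee_rot: [0.997, -0.05, 0.049, 0.014]
contact_force: [0.1, -0.3, -0.6]
gripper_width: 30.1
```

```bash
python3 -c "
from plan import *
show()"
```

```text
t 13.68 p [ 4.54552e+02 -6.65450e+01  2.38627e+02 -9.90000e-02] tote-loc [ -4.6 131.4] w 30.1 F [ 0.1 -0.3 -0.6] j [ 0.25  0.04 -0.45  0.07 -0.99  1.19]
tilt mrad: tool z along (tool-heading x, y) [ 95. -33.]
```

Emit:
send_rows --steps '[[[0, 0, 0.4, 0, 0.35], [0, 0, 0.4, 0, 0.35], [0, 0, 0.4, 0, 0.35], [0, 0, 0.4, 0, 0.35], [0, 0, 0.4, 0, 0.35], [0, 0, 0.4, 0, 0.35], [0, 0, 0.4, 0, 0.35], [0, 0, 0.4, 0, 0.35], [0, 0, 0.4, 0, 0.35], [0, 0, 0.4, 0, 0.35]]]'

```text
clock: 14.52
position: [456.5, -68.4, 189.1]
ee_rot: [0.998, -0.05, 0.044, 0.015]
contact_force: [-0.5, 0.7, 0.1]
gripper_width: 30.0
```

```bash
python3 -c "
from plan import *
show()"
```

```text
t 14.52 p [ 4.56455e+02 -6.84360e+01  1.89148e+02 -1.00000e-01] tote-loc [ -2.5 129.7] w 30.0 F [-0.5  0.7  0.1] j [ 0.24  0.1  -0.52  0.07 -0.87  1.19]
tilt mrad: tool z along (tool-heading x, y) [ 86. -34.]
```

```bash
python3 -c "
from plan import *
plan([(617.4,255,200,-1.55,0.5,25)])"
```

```text
[[0.9,-2.3,-0.1,0.097,0.5],[0.6,-2.3,-0.1,0.097,0.5],[0.4,-2.4,-0.1,0.097,0.5],[0.2,-2.4,-0.1,0.097,0.5],[-0.1,-2.4,-0.1,0.097,0.5],[-0.3,-2.4,-0.1,0.097,0.5],[-0.5,-2.3,-0.1,0.096,0.5],[-0.7,-2.3,-0.0,0.097,0.5],[-1.0,-2.2,-0.1,0.096,0.5],[-1.2,-2.1,-0.0,0.097,0.5]]
[[-1.4,-2.0,-0.1,0.096,0.5],[-1.5,-1.8,-0.0,0.097,0.5],[-1.7,-1.7,-0.1,0.096,0.5],[-1.9,-1.5,-0.0,0.097,0.5],[-2.0,-1.3,-0.1,0.096,0.5]]
```

Emit:
send_rows --steps '[[[0.9, -2.3, -0.1, 0.097, 0.5], [0.6, -2.3, -0.1, 0.097, 0.5], [0.4, -2.4, -0.1, 0.097, 0.5], [0.2, -2.4, -0.1, 0.097, 0.5], [-0.1, -2.4, -0.1, 0.097, 0.5], [-0.3, -2.4, -0.1, 0.097, 0.5], [-0.5, -2.3, -0.1, 0.096, 0.5], [-0.7, -2.3, 0, 0.097, 0.5], [-1, -2.2, -0.1, 0.096, 0.5], [-1.2, -2.1, 0, 0.097, 0.5]]]'

```text
clock: 15.35
position: [569.5, 151.2, 195.6]
ee_rot: [0.846, -0.531, 0.044, -0.007]
contact_force: [0.1, -0.0, 1.0]
gripper_width: 42.7
```

Emit:
send_rows --steps '[[[-1.4, -2, -0.1, 0.096, 0.5], [-1.5, -1.8, 0, 0.097, 0.5], [-1.7, -1.7, -0.1, 0.096, 0.5], [-1.9, -1.5, 0, 0.097, 0.5], [-1, -1, 0, 0.05, 0.5], [0, 0, 0, 0, 0.5]]]'

```text
clock: 15.85
position: [631.4, 254.3, 195.4]
ee_rot: [-0.703, 0.709, -0.041, 0.017]
contact_force: [0.7, -0.2, 0.2]
gripper_width: 42.5
```

```bash
python3 -c "
from plan import *
show()
plan([(617.4,255,200,-1.55,0.5,25)])"
```

```text
t 15.85 p [631.364 254.299 195.407  -1.581] tote-loc [136.7 469.4] w 42.5 F [ 0.7 -0.2  0.2] j [ 0.65  0.47  0.02  0.09 -1.08 -0.7 ]
tilt mrad: tool z along (tool-heading x, y) [ 82. -35.]
[[-0.1,1.4,-0.5,-0.031,0.5]]
```

Emit:
send_rows --steps '[[[0, 1.4, -4.1, -0.03, 0.5], [0, 0, -3, 0, 0.5], [0, 0, 0, 0, 0.5], [0, 0, 0.6, 0, 0.5], [0, 0, 0.6, 0, 0.5], [0, 0, 0.6, 0, 0.5], [0, 0, 0.6, 0, 0.5], [0, 0, 0.6, 0, 0.5], [0, 0, 0.6, 0, 0.5], [0, 0, 0.6, 0, 0.5]]]'

```text
clock: 16.68
position: [611.2, 251.6, 210.9]
ee_rot: [0.716, -0.697, 0.039, -0.008]
contact_force: [-0.9, 0.9, 0.4]
gripper_width: 42.8
```

```bash
python3 -c "
from plan import *
show()"
```

```text
t 16.68 p [611.222 251.593 210.932  -1.546] tote-loc [117.  464.6] w 42.8 F [-0.9  0.9  0.4] j [ 0.67  0.44  0.    0.08 -1.11 -0.68]
tilt mrad: tool z along (tool-heading x, y) [ 68. -44.]
```

Emit:
send_rows --steps '[[[0, 0, -4.1, 0, 0.5], [0, 0, 0, 0, 0.5], [0, 0, 0.5, 0, 0.5], [0, 0, 0.5, 0, 0.5], [0, 0, 0.5, 0, 0.5], [0, 0, 0.5, 0, 0.5], [0, 0, 0.5, 0, 0.5], [0, 0, 0.5, 0, 0.5], [0, 0, 0.5, 0, 0.5], [0, 0, 0.5, 0, 0.5]]]'

```text
clock: 17.52
position: [609.5, 249.3, 200.6]
ee_rot: [0.716, -0.697, 0.039, -0.002]
contact_force: [0.9, -0.5, 0.6]
gripper_width: 42.6
```

```bash
python3 -c "
from plan import *
show()"
```

```text
t 17.52 p [609.544 249.277 200.611  -1.546] tote-loc [115.6 462.1] w 42.6 F [ 0.9 -0.5  0.6] j [ 0.67  0.45 -0.01  0.09 -1.1  -0.68]
tilt mrad: tool z along (tool-heading x, y) [ 58. -51.]
```

Emit:
send_rows --steps '[[[0, 0, 0, 0, 0.5], [0, 0, 0, 0, 0.5], [0, 0, 0, 0, 0.5], [0, 0, 0, 0, 0.5], [0, 0, 0, 0, 0.5], [0, 0, 0, 0, 0.5], [0, 0, 0, 0, 0.5], [0, 0, 0, 0, 0.5], [0, 0, 0, 0, 0.5], [0, 0, 0, 0, 0.5]]]'

```text
clock: 18.35
position: [609.6, 249.3, 200.0]
ee_rot: [0.716, -0.697, 0.039, -0.002]
contact_force: [-0.2, 1.0, 0.7]
gripper_width: 42.6
```

```bash
python3 -c "
from plan import *
show()"
```

```text
t 18.35 p [609.622 249.26  200.046  -1.546] tote-loc [115.6 462.1] w 42.6 F [-0.2  1.   0.7] j [ 0.67  0.45 -0.01  0.09 -1.1  -0.68]
tilt mrad: tool z along (tool-heading x, y) [ 58. -51.]
```

Emit:
send_rows --steps '[[[0.4, -0.3, 0, 0, 0.5], [0.4, -0.3, 0, 0, 0.5], [0.4, -0.3, 0, 0, 0.5], [0.4, -0.3, 0, 0, 0.5], [0.4, -0.3, 0, 0, 0.5], [0.4, -0.3, 0, 0, 0.5], [0.4, -0.3, 0, 0, 0.5], [0.4, -0.3, 0, 0, 0.5], [0.4, -0.3, 0, 0, 0.5], [0, 0, 0, 0, 0.5]]]'

```text
clock: 19.18
position: [640.9, 209.4, 203.8]
ee_rot: [0.715, -0.698, 0.039, -0.002]
contact_force: [0.2, -0.1, 0.0]
gripper_width: 42.6
```

```bash
python3 -c "
from plan import *
show()"
```

```text
t 19.18 p [640.937 209.426 203.842  -1.547] tote-loc [151.  425.8] w 42.6 F [ 0.2 -0.1  0. ] j [ 0.59  0.47  0.04  0.08 -1.12 -0.6 ]
tilt mrad: tool z along (tool-heading x, y) [ 58. -52.]
```

Emit:
send_rows --steps '[[[-3.2, 2.4, 0, 0, 0.5], [0, 0, 0, 0, 0.5], [0, 0, 0, 0, 0.5]]]'

```text
clock: 19.43
position: [616.5, 240.5, 200.4]
ee_rot: [0.714, -0.699, 0.039, -0.002]
contact_force: [0.7, -0.3, -0.7]
gripper_width: 42.8
```

```bash
python3 -c "
from plan import *
show()
plan([(617.4,263,160,-1.556,0.5,41)])"
```

```text
t 19.43 p [616.503 240.498 200.425  -1.55 ] tote-loc [123.4 454.1] w 42.8 F [ 0.7 -0.3 -0.7] j [ 0.65  0.45 -0.    0.09 -1.11 -0.67]
tilt mrad: tool z along (tool-heading x, y) [ 58. -52.]
[[-1.1,-0.1,2.0,0.003,0.5],[-1.1,-0.0,2.0,0.003,0.5]]
```

Emit:
send_rows --steps '[[[-1.1, 0, 1.0, 0, 0.5], [-1.1, 0, 1.0, 0, 0.5], [0, 0, 1.0, 0, 0.5], [0, 0, 1.0, 0, 0.5], [0, 0, 0, 0, 0.5]]]'

```text
clock: 19.85
position: [618.4, 263.0, 154.6]
ee_rot: [0.715, -0.698, 0.038, -0.002]
contact_force: [-0.6, 0.4, -0.3]
gripper_width: 43.0
```

```bash
python3 -c "
from plan import *
from h import look
show()
im,d,W=look('wrist','w2.png',1)
P=W.reshape(-1,3); P=P[~np.isnan(P[:,0])]; P=P[(P[:,2]>112)&(P[:,2]<128)&(abs(P[:,0]-617)<20)&(P[:,1]>232)]
print(len(P),np.percentile(P,[2,50,98],axis=0).round(1))
for y in range(235,300,10):
  k=P[abs(P[:,1]-y)<5]; print(y,len(k),np.percentile(k[:,0],[3,50,97]).round(1) if len(k) else '')
plan([(617.4,263,104,-1.556,0.5,15)])"
```

```text
t 19.85 p [618.37  263.049 154.612  -1.549] tote-loc [122.8 476.7] w 43.0 F [-0.6  0.4 -0.3] j [ 0.68  0.51 -0.03  0.09 -1.02 -0.7 ]
tilt mrad: tool z along (tool-heading x, y) [ 57. -51.]
4721 [[604.8 248.  117.2]
 [614.5 295.8 121.4]
 [624.1 357.8 122.6]]
235 0 
245 252 [605.7 615.  624.3]
255 505 [605.7 615.  624.3]
265 467 [605.7 615.2 624.2]
275 457 [605.4 614.8 624.1]
285 436 [605.2 614.7 624.2]
295 417 [605.2 614.3 624. ]
[[0.0,0.0,1.3,0.002,0.5],[0.0,0.0,1.3,0.002,0.5],[0.0,0.1,1.3,0.002,0.5],[0.0,0.0,1.2,0.001,0.5]]
```

View pics/w2.png

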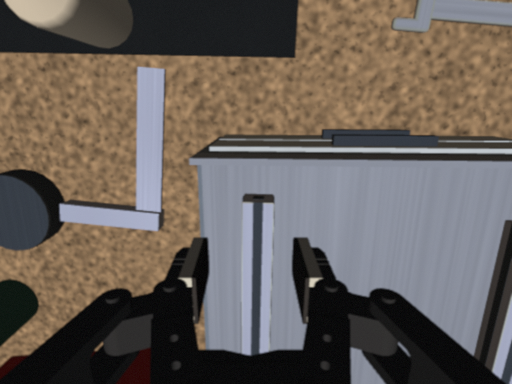

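Emit:
send_rows --steps '[[[0, 0.2, 1.2, 0, 0.5], [-0.1, 0.2, 1.2, 0, 0.5], [-0.1, 0.1, 1.2, 0, 0.5], [-0.1, 0, 0.9, 0, 0.5], [0, 0, 0.3, 0, 0.5], [0, 0, 0, 0, 0], [0, 0, 0, 0, 0], [0, 0, 0, 0, 0], [0, 0, 0, 0, 0], [0, 0, 0, 0, 0]]]'

```text
clock: 20.73
position: [619.6, 262.0, 107.8]
ee_rot: [0.714, -0.699, 0.04, -0.004]
contact_force: [-0.1, -0.8, -1.8]
gripper_width: 18.5
```

```bash
python3 -c "
from plan import *
show()"
```

```text
t 20.73 p [619.648 261.953 107.798  -1.551] tote-loc [124.2 475.8] w 18.5 F [-0.1 -0.8 -1.8] j [ 0.67  0.55 -0.09  0.1  -0.92 -0.71]
tilt mrad: tool z along (tool-heading x, y) [ 63. -50.]
```

Emit:
send_rows --steps '[[[0, 0.1, -1.0, 0, 0], [0, 0.1, -1.0, 0, 0], [0, 0, -1.0, 0, 0], [0, 0, -0.5, 0, 0], [0, 0, 0, 0, 0]]]'

```text
clock: 21.15
position: [613.4, 262.5, 145.0]
ee_rot: [0.714, -0.699, 0.04, -0.001]
contact_force: [-0.9, -0.1, -3.9]
gripper_width: 18.2
```

```bash
python3 -c "
from plan import *
show()
from h import look
look('wrist','w3.png',1)"
```

```text
t 21.15 p [613.415 262.453 144.956  -1.551] tote-loc [118.  475.6] w 18.2 F [-0.9 -0.1 -3.9] j [ 0.68  0.51 -0.06  0.09 -1.   -0.71]
tilt mrad: tool z along (tool-heading x, y) [ 58. -54.]
```

View pics/w3.png

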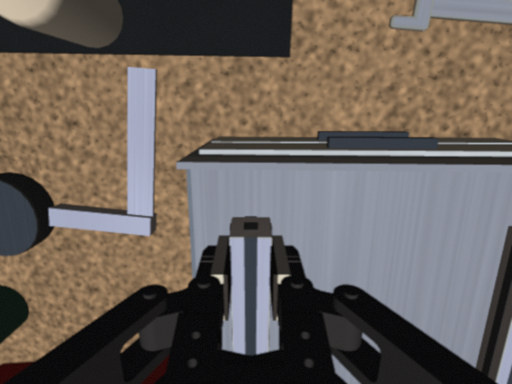

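Emit:
send_rows --steps '[[[1.2, 0, 0, 0, 0], [1.5, 0, 0, 0, 0], [1.5, 0, 0, 0, 0], [1.5, 0, 0, 0, 0], [1.5, 0, 0, 0, 0], [1.5, 0, 0, 0, 0], [1.2, 0, 0, 0, 0], [0.5, 0, 0, 0, 0], [0, 0, 0, 0, 0]]]'

```text
clock: 21.95
position: [616.1, 145.7, 152.0]
ee_rot: [0.713, -0.7, 0.04, -0.003]
contact_force: [-0.1, -0.2, -2.0]
gripper_width: 18.5
```

```bash
python3 -c "
from plan import *
show()"
```

```text
t 21.95 p [616.104 145.737 151.968  -1.555] tote-loc [133.2 359.8] w 18.5 F [-0.1 -0.2 -2. ] j [ 0.52  0.44 -0.15  0.09 -0.95 -0.56]
tilt mrad: tool z along (tool-heading x, y) [ 61. -52.]
```

```bash
python3 -c "
from plan import *
p,_=pose(); 
plan([(616,140,210,-1.555,0,20),(*tl(30,-105),210,ty-np.pi/2,0,28)])"
```

```text
[[0.2,0.0,-1.9,0.0,0],[0.2,0.0,-2.0,0.0,0],[0.2,0.0,-1.9,0.0,0],[2.6,0.9,-0.0,0.007,0],[2.6,0.9,-0.0,0.007,0],[2.6,0.9,-0.0,0.007,0],[2.6,0.9,-0.0,0.007,0],[2.6,0.9,-0.0,0.007,0],[2.6,0.8,-0.0,0.007,0],[2.7,0.8,-0.0,0.007,0]]
[[2.7,0.8,-0.0,0.007,0],[2.7,0.8,-0.0,0.008,0],[2.7,0.8,-0.0,0.007,0],[2.7,0.8,-0.0,0.008,0],[2.6,0.7,-0.0,0.007,0],[2.7,0.7,-0.0,0.008,0],[2.7,0.7,-0.0,0.007,0],[2.7,0.7,-0.0,0.008,0],[2.6,0.7,-0.0,0.007,0],[2.7,0.6,-0.0,0.008,0]]
```

Emit:
send_rows --steps '[[[0.2, 0, -1.9, 0, 0], [0.2, 0, -2, 0, 0], [0.2, 0, -1.9, 0, 0], [1.5, 0.5, 0.1, 0.007, 0], [2.6, 0.9, 0.1, 0.007, 0], [2.6, 0.9, 0.1, 0.007, 0], [2.6, 0.9, 0.1, 0.007, 0], [2.6, 0.9, 0.1, 0.007, 0], [2.6, 0.8, 0.1, 0.007, 0], [2.7, 0.8, 0.1, 0.007, 0]]]'

```text
clock: 22.78
position: [552.6, -32.6, 206.1]
ee_rot: [-0.697, 0.716, -0.039, 0.004]
contact_force: [0.6, -0.1, -1.6]
gripper_width: 18.5
```

Emit:
send_rows --steps '[[[2.7, 0.8, 0.1, 0.007, 0], [2.7, 0.8, 0.1, 0.008, 0], [2.7, 0.8, 0.1, 0.007, 0], [2.7, 0.8, 0.1, 0.008, 0], [2.6, 0.7, 0.1, 0.007, 0], [2.7, 0.7, 0.1, 0.008, 0], [2.7, 0.7, 0.1, 0.007, 0], [2.0, 0.7, 0.1, 0.008, 0], [1, 0.3, 0, 0, 0], [0, 0, 0, 0, 0]]]'

```text
clock: 23.62
position: [464.9, -261.5, 198.2]
ee_rot: [-0.673, 0.739, -0.036, 0.004]
contact_force: [1.4, -0.1, -2.0]
gripper_width: 18.6
```

```bash
python3 -c "
from plan import *
show()
from h import look
look('scene','s1.png',1.5)
plan([(*tl(30,-103),100,ty-np.pi/2,0,15)])"
```

```text
t 23.62 p [ 464.854 -261.547  198.162   -1.666] tote-loc [ 26.6 -61.3] w 18.6 F [ 1.4 -0.1 -2. ] j [-0.19  0.22 -0.33  0.05 -0.95  0.07]
tilt mrad: tool z along (tool-heading x, y) [ 54. -48.]
[[0.5,-0.0,1.2,0.002,0],[0.5,-0.0,1.2,0.002,0],[0.5,-0.0,1.2,0.001,0],[0.5,-0.1,1.2,0.002,0],[0.6,-0.0,1.3,0.001,0],[0.5,-0.1,1.2,0.002,0],[0.6,-0.0,1.3,0.001,0],[0.5,-0.1,1.2,0.002,0]]
```

View pics/s1.png

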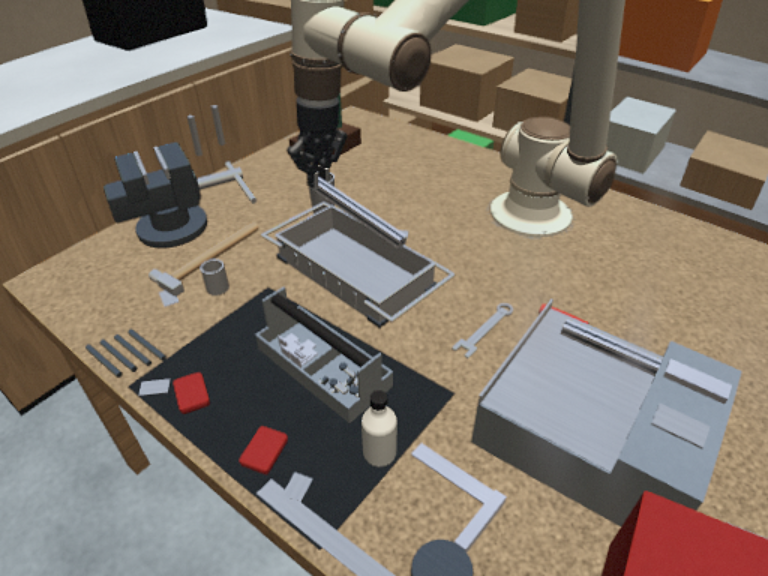

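Emit:
send_rows --steps '[[[1, 0, 0.5, 0.002, 0], [1, 0, 0.8, 0.002, 0], [0.8, 0, 1.2, 0.002, 0], [0.6, 0.1, 1.2, 0.002, 0], [0.3, 0.1, 1.2, 0.002, 0], [0, 0.1, 1.2, 0, 0], [0, 0.1, 1.2, 0, 0], [0, 0, 1.2, 0, 0], [0, 0, 1, 0, 0], [0, 0, 0, 0, 0]]]'

```text
clock: 24.5
position: [466.4, -301.8, 95.1]
ee_rot: [-0.673, 0.739, -0.036, 0.005]
contact_force: [-0.6, 0.5, -1.3]
gripper_width: 18.2
```

```bash
python3 -c "
from plan import *
show()
from h import look
for n in ('top','scene'):
  im,d,W=look(n); P=W.reshape(-1,3); P=P[~np.isnan(P[:,0])]; q=P[:,:2]-tote; q=np.c_[q@ex,q@ey,P[:,2]]
  for y in (-40,0,50,100,130,140):
    k=q[(abs(q[:,1]-y)<5)&(abs(q[:,0]-30)<30)&(q[:,2]>15)&(q[:,2]<170)]; print(n,y,len(k),np.median(k,0).round(1) if len(k) else '')
"
```

```text
t 24.5 p [ 466.417 -301.81    95.076   -1.666] tote-loc [  32.5 -101.2] w 18.2 F [-0.6  0.5 -1.3] j [-0.27  0.38 -0.41  0.05 -0.72  0.14]
tilt mrad: tool z along (tool-heading x, y) [ 55. -46.]
top -40 25 [ 32.3 -39.7 103.8]
top 0 0 
top 50 0 
top 100 0 
top 130 0 
top 140 0 
scene -40 24 [ 39.7 -39.9  99.6]
scene 0 24 [39.7  0.  93.2]
scene 50 25 [37.9 49.6 87.7]
scene 100 28 [37.5 99.9 83.6]
scene 130 0 
scene 140 0
```

Emit:
send_rows --steps '[[[0, 0.2, 1, 0, 0], [0, 0.2, 1.2, 0, 0], [-0.1, 0.1, 1.2, 0, 0], [0, 0.1, 1.2, 0, 0], [-0.1, 0.1, 1, 0, 0], [0, 0.1, 0.8, 0, 0], [0, 0, 0.7, 0, 0], [0, 0, 0.6, 0, 0], [0, 0, 0, 0, 0]]]'

```text
clock: 25.35
position: [474.4, -305.6, 25.3]
ee_rot: [-0.675, 0.737, -0.047, 0.01]
contact_force: [-0.0, 1.6, 0.4]
gripper_width: 18.5
```

```bash
python3 -c "
from plan import *
show()"
```

```text
t 25.35 p [ 474.415 -305.593   25.324   -1.661] tote-loc [  40.8 -104.1] w 18.5 F [-0.   1.6  0.4] j [-0.27  0.48 -0.48  0.07 -0.52  0.12]
tilt mrad: tool z along (tool-heading x, y) [ 79. -55.]
```

Emit:
send_rows --steps '[[[0, 0.6, 0, 0, 0], [0, 0.6, 0.3, 0, 0], [0, 0.3, 0.4, 0, 0], [0, 0, 0.3, 0, 0], [0, 0, 0, 0, 0]]]'

```text
clock: 25.77
position: [463.5, -305.8, 16.6]
ee_rot: [-0.673, 0.737, -0.052, 0.014]
contact_force: [2.3, 0.5, 1.5]
gripper_width: 18.5
```

```bash
python3 -c "
from plan import *
show()"
```

```text
t 25.77 p [ 463.469 -305.791   16.553   -1.664] tote-loc [  30.  -105.5] w 18.5 F [2.3 0.5 1.5] j [-0.27  0.48 -0.52  0.07 -0.47  0.12]
tilt mrad: tool z along (tool-heading x, y) [ 90. -58.]
```

Emit:
send_rows --steps '[[[0, 0, 0.3, 0, 0], [0, 0, 0, 0, 0.33], [0, 0, 0, 0, 0.33], [0, 0, 0, 0, 0.33], [0, 0, -1.5, 0, 0.33], [0, 0, -3.5, 0, 0.33], [0, 0, -4.1, 0, 0.33], [0, 0, -4.1, 0, 0.33], [0, 0, 0, 0, 0.33]]]'

```text
clock: 26.52
position: [447.8, -297.7, 144.7]
ee_rot: [-0.676, 0.736, -0.045, 0.008]
contact_force: [0.1, -0.1, 0.3]
gripper_width: 28.2
```

```bash
python3 -c "
from plan import *
show()"
```

```text
t 26.52 p [ 447.823 -297.677  144.678   -1.658] tote-loc [ 13.6 -99.1] w 28.2 F [ 0.1 -0.1  0.3] j [-0.27  0.28 -0.41  0.05 -0.8   0.15]
tilt mrad: tool z along (tool-heading x, y) [ 73. -55.]
```

Emit:
send_rows --steps '[[[0, 0, 0.3, 0, 0.33], [0, 0, 0.3, 0, 0.33], [0, 0, 0.3, 0, 0.33], [0, 0, 0.3, 0, 0.33], [0, 0, 0.3, 0, 0.33], [0, 0, 0.3, 0, 0.33], [0, 0, 0.3, 0, 0.33], [0, 0, 0.3, 0, 0.33], [0, 0, 0.3, 0, 0.33], [0, 0, 0.3, 0, 0.33]]]'

```text
clock: 27.35
position: [447.4, -298.6, 107.4]
ee_rot: [-0.676, 0.736, -0.041, 0.006]
contact_force: [-0.0, -0.2, -0.7]
gripper_width: 28.2
```

```bash
python3 -c "
from plan import *
show()"
```

```text
t 27.35 p [ 447.358 -298.592  107.435   -1.657] tote-loc [  13.2 -100.1] w 28.2 F [-0.  -0.2 -0.7] j [-0.27  0.33 -0.45  0.05 -0.71  0.15]
tilt mrad: tool z along (tool-heading x, y) [ 64. -52.]
```

Emit:
send_rows --steps '[[[0, 0, -4.1, 0, 0.33], [0, 0, 0, 0, 0.33], [0, 0, 4.1, 0, 0.33], [0, 0, 0, 0, 0.33], [0, 0, -4.1, 0, 0.33], [0, 0, 0, 0, 0.33], [0, 0, 4.1, 0, 0.33], [0, 0, 0, 0, 0.33], [0, 0, -4.1, 0, 0.33], [0, 0, 0, 0, 0.33]]]'

```text
clock: 28.18
position: [447.7, -298.6, 154.7]
ee_rot: [-0.677, 0.734, -0.043, 0.004]
contact_force: [0.5, 0.2, 1.2]
gripper_width: 28.2
```

```bash
python3 -c "
from plan import *
show()"
```

```text
t 28.18 p [ 447.66  -298.558  154.653   -1.653] tote-loc [  13.5 -100. ] w 28.2 F [0.5 0.2 1.2] j [-0.26  0.27 -0.4   0.05 -0.83  0.15]
tilt mrad: tool z along (tool-heading x, y) [ 64. -57.]
```

Emit:
send_rows --steps '[[[0, 0, 0.4, 0, 0.33], [0, 0, 0.4, 0, 0.33], [0, 0, 0.4, 0, 0.33], [0, 0, 0.4, 0, 0.33], [0, 0, 0.4, 0, 0.33], [0, 0, 0.4, 0, 0.33], [0, 0, 0.4, 0, 0.33], [0, 0, 0.4, 0, 0.33], [0, 0, -4.1, 0, 0.33], [0, 0, 0, 0, 0.33]]]'

```text
clock: 29.02
position: [447.2, -298.7, 164.7]
ee_rot: [-0.678, 0.734, -0.043, 0.003]
contact_force: [2.1, -1.9, 1.0]
gripper_width: 28.1
```

Emit:
send_rows --steps '[[[0, 0, 0.4, 0, 0.33], [0, 0, 0.4, 0, 0.33], [0, 0, 0.4, 0, 0.33], [0, 0, 0.4, 0, 0.33], [0, 0, 0.4, 0, 0.33], [0, 0, 0.4, 0, 0.33], [0, 0, 0.4, 0, 0.33], [0, 0, 0.4, 0, 0.33], [0, 0, -4.1, 0, 0.33], [0, 0, 0, 0, 0.33]]]'

```text
clock: 29.85
position: [445.5, -298.2, 166.2]
ee_rot: [-0.678, 0.734, -0.039, 0.001]
contact_force: [1.3, -0.1, 1.4]
gripper_width: 28.0
```

Emit:
send_rows --steps '[[[0, 0, 0.4, 0, 0.33], [0, 0, 0.4, 0, 0.33], [0, 0, 0.4, 0, 0.33], [0, 0, 0.4, 0, 0.33], [0, 0, 0.4, 0, 0.33], [0, 0, 0.4, 0, 0.33], [0, 0, 0.4, 0, 0.33], [0, 0, 0.4, 0, 0.33], [0, 0, -4.1, 0, 0.33], [0, 0, 0, 0, 0.33]]]'

```text
clock: 30.68
position: [444.1, -297.8, 168.6]
ee_rot: [-0.678, 0.734, -0.037, -0.001]
contact_force: [0.6, 0.0, 2.3]
gripper_width: 28.1
```

```bash
python3 -c "
from plan import *
show()
from h import look
im,d,W=look('wrist','w4.png',1)"
```

```text
t 30.68 p [ 444.09  -297.758  168.608   -1.651] tote-loc [  9.8 -99.6] w 28.1 F [0.6 0.  2.3] j [-0.26  0.26 -0.38  0.05 -0.88  0.15]
tilt mrad: tool z along (tool-heading x, y) [ 48. -55.]
```

View pics/w4.png

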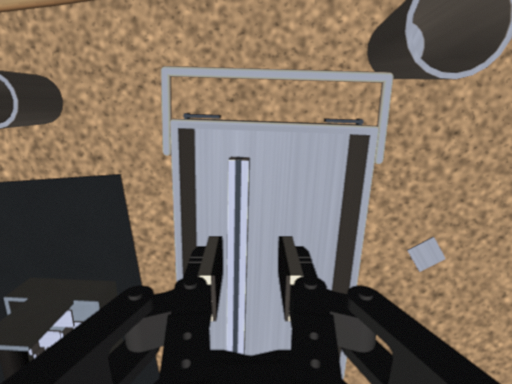

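```bash
python3 -c "
from plan import *
plan([(445,265,175,-1.547,0.5,36)])"
```

```text
[[-3.5,0.3,-0.1,-0.007,0.5],[-3.5,0.2,-0.1,-0.007,0.5],[-3.5,0.2,-0.1,-0.007,0.5],[-3.5,0.2,-0.1,-0.007,0.5],[-3.5,0.2,-0.1,-0.006,0.5],[-3.5,0.1,-0.1,-0.007,0.5],[-3.5,0.1,-0.0,-0.006,0.5],[-3.5,0.1,-0.1,-0.007,0.5],[-3.5,0.1,-0.0,-0.006,0.5],[-3.5,0.1,-0.1,-0.007,0.5]]
[[-3.5,0.0,-0.0,-0.006,0.5],[-3.5,0.0,-0.1,-0.007,0.5],[-3.5,-0.0,-0.0,-0.006,0.5],[-3.5,-0.0,-0.1,-0.007,0.5],[-3.5,-0.1,-0.0,-0.006,0.5],[-3.6,-0.1,-0.1,-0.007,0.5]]
```

Emit:
send_rows --steps '[[[-2, 0.3, -0.3, -0.007, 0.5], [-3.5, 0.2, -0.3, -0.007, 0.5], [-3.5, 0.2, -0.3, -0.007, 0.5], [-3.5, 0.2, -0.3, -0.007, 0.5], [-3.5, 0.2, -0.3, -0.006, 0.5], [-3.5, 0.1, -0.3, -0.007, 0.5], [-3.5, 0.1, -0.3, -0.006, 0.5], [-3.5, 0.1, -0.3, -0.007, 0.5], [-3.5, 0.1, -0.3, -0.006, 0.5], [-3.5, 0.1, -0.3, -0.007, 0.5]]]'

```text
clock: 31.57
position: [441.5, 48.5, 174.2]
ee_rot: [-0.698, 0.715, -0.033, -0.002]
contact_force: [-0.1, -0.5, 0.4]
gripper_width: 42.5
```

Emit:
send_rows --steps '[[[-3.5, 0, -0.2, -0.006, 0.5], [-3.5, 0, -0.2, -0.007, 0.5], [-3.5, 0, -0.2, -0.006, 0.5], [-3.5, 0, -0.2, -0.007, 0.5], [-2, -0.1, 0, -0.006, 0.5], [-0.5, -0.1, 0, -0.007, 0.5], [0, 0, 0, 0, 0.5]]]'

```text
clock: 32.15
position: [443.6, 229.2, 172.8]
ee_rot: [0.716, -0.697, 0.034, 0.0]
contact_force: [0.1, -0.1, -0.1]
gripper_width: 42.6
```

```bash
python3 -c "
from plan import *
from h import look
show()
im,d,W=look('wrist')
P=W.reshape(-1,3); P=P[~np.isnan(P[:,0])]; P=P[(P[:,2]>115)&(P[:,2]<128)&(abs(P[:,0]-444)<25)&(P[:,1]>232)]
print(len(P),np.percentile(P,[1,50,98],axis=0).round(1))
for y in range(255,320,10):
  k=P[abs(P[:,1]-y)<5]; print(y,len(k),np.percentile(k[:,0],[3,50,97]).round(1) if len(k) else '')
plan([(444,275,150,-1.547,0.5,30)])"
```

```text
t 32.15 p [443.637 229.209 172.846  -1.544] tote-loc [-47.2 424.3] w 42.6 F [ 0.1 -0.1 -0.1] j [ 0.84  0.22 -0.43  0.08 -0.93 -0.87]
tilt mrad: tool z along (tool-heading x, y) [ 48. -48.]
2781 [[431.8 258.5 116.4]
 [442.  297.1 121.4]
 [451.7 343.  122.6]]
255 159 [434.  442.6 452.1]
265 356 [433.5 442.5 452.2]
275 328 [433.4 442.7 452.1]
285 320 [433.1 442.4 451.9]
295 324 [432.7 442.2 451.7]
305 303 [432.3 441.8 451.5]
315 303 [431.9 441.5 451.3]
[[-2.3,-0.1,1.1,0.001,0.5],[-2.4,-0.1,1.2,0.001,0.5]]
```

Emit:
send_rows --steps '[[[-2.2, 0.1, 0.5, 0, 0.5], [-2.2, 0.1, 1.0, 0, 0.5], [-0.2, 0.1, 1.0, 0, 0.5], [-0.1, 0.1, 1.0, 0, 0.5], [0, 0, 1.0, 0, 0.5], [0, 0, 0, 0, 0.5]]]'

```text
clock: 32.7
position: [440.5, 266.6, 123.5]
ee_rot: [0.713, -0.701, 0.033, 0.001]
contact_force: [0.1, -0.2, 0.4]
gripper_width: 42.8
```

```bash
python3 -c "
from plan import *
show()
plan([(443.5,274,105,-1.547,0.5,15)])"
```

```text
t 32.7 p [440.485 266.639 123.549  -1.555] tote-loc [-54.4 461.2] w 42.8 F [ 0.1 -0.2  0.4] j [ 0.9   0.3  -0.45  0.09 -0.83 -0.94]
tilt mrad: tool z along (tool-heading x, y) [ 46. -49.]
[[-0.4,-0.2,0.9,-0.004,0.5],[-0.3,-0.1,1.0,-0.004,0.5]]
```

Emit:
send_rows --steps '[[[-0.3, -0.2, 0.9, 0, 0.5], [-0.3, 0, 0.7, 0, 0.5], [0, 0, 0.2, 0, 0.5], [0, 0, 0, 0, 0], [0, 0, 0, 0, 0], [0, 0, 0, 0, 0], [0, 0, 0, 0, 0], [0, 0, 0, 0, 0]]]'

```text
clock: 33.37
position: [444.6, 268.9, 105.5]
ee_rot: [0.711, -0.703, 0.034, 0.001]
contact_force: [-0.1, -0.2, -1.0]
gripper_width: 18.5
```

```bash
python3 -c "
from plan import *
show()"
```

```text
t 33.37 p [444.552 268.93  105.455  -1.56 ] tote-loc [-50.6 463.9] w 18.5 F [-0.1 -0.2 -1. ] j [ 0.9   0.33 -0.46  0.09 -0.78 -0.95]
tilt mrad: tool z along (tool-heading x, y) [ 47. -48.]
```

Emit:
send_rows --steps '[[[0, 0.1, -1.0, 0, 0], [0, 0.1, -1.0, 0, 0], [0, 0, -1.0, 0, 0], [0, 0, -0.5, 0, 0], [0, 0, 0, 0, 0]]]'

```text
clock: 33.78
position: [438.1, 268.1, 141.1]
ee_rot: [0.711, -0.703, 0.034, 0.006]
contact_force: [0.8, 0.4, -4.8]
gripper_width: 18.6
```

```bash
python3 -c "
from plan import *
show()"
```

```text
t 33.78 p [438.058 268.141 141.07   -1.561] tote-loc [-57.  462.4] w 18.6 F [ 0.8  0.4 -4.8] j [ 0.9   0.28 -0.43  0.09 -0.88 -0.95]
tilt mrad: tool z along (tool-heading x, y) [ 40. -55.]
```

Emit:
send_rows --steps '[[[1.2, 0, 0, 0, 0], [1.5, -0.1, 0, 0, 0], [1.5, -0.1, 0, 0, 0], [1.5, 0, 0, 0, 0], [1.5, 0, 0, 0, 0], [1.5, 0, 0, 0, 0], [1.5, 0, 0, 0, 0], [0.8, 0, 0, 0, 0], [0, 0, 0, 0, 0]]]'

```text
clock: 34.53
position: [439.7, 144.5, 147.8]
ee_rot: [0.709, -0.704, 0.033, 0.005]
contact_force: [-0.4, -0.2, -1.0]
gripper_width: 18.4
```

```bash
python3 -c "
from plan import *
show()
p,_=pose()
plan([(p[0],p[1]-5,p[2]+55,p[3],0,20),(*tl(-25,-95),p[2]+50,ty-np.pi/2,0,28)])"
```

```text
t 34.53 p [439.734 144.537 147.787  -1.564] tote-loc [-42.  339.7] w 18.4 F [-0.4 -0.2 -1. ] j [ 0.72  0.19 -0.54  0.09 -0.85 -0.77]
tilt mrad: tool z along (tool-heading x, y) [ 40. -55.]
[[0.2,0.0,-1.8,-0.0,0],[0.1,0.0,-1.9,-0.0,0],[0.2,0.0,-1.8,-0.0,0],[2.7,0.2,0.0,0.007,0],[2.7,0.2,0.0,0.007,0],[2.7,0.2,0.0,0.007,0],[2.7,0.1,0.0,0.007,0],[2.7,0.1,0.0,0.007,0],[2.7,0.1,0.0,0.007,0],[2.7,0.1,0.1,0.007,0]]
[[2.7,0.1,0.0,0.007,0],[2.7,0.1,0.1,0.007,0],[2.7,0.0,0.0,0.007,0],[2.7,0.0,0.1,0.007,0],[2.7,0.0,0.0,0.007,0],[2.6,-0.0,0.1,0.008,0],[2.7,-0.0,0.0,0.007,0],[2.6,-0.1,0.1,0.008,0],[2.7,-0.1,-0.0,0.007,0]]
```

Emit:
send_rows --steps '[[[0.2, 0, -1.8, 0, 0], [0.1, 0, -1.9, 0, 0], [0.2, 0, -1.8, 0, 0], [1.5, 0.2, 0.1, 0.007, 0], [2.7, 0.2, 0.1, 0.007, 0], [2.7, 0.2, 0.1, 0.007, 0], [2.7, 0.1, 0.1, 0.007, 0], [2.7, 0.1, 0.1, 0.007, 0], [2.7, 0.1, 0.1, 0.007, 0], [2.7, 0.1, 0.1, 0.007, 0]]]'

```text
clock: 35.37
position: [427.0, -38.8, 209.4]
ee_rot: [-0.693, 0.72, -0.035, -0.0]
contact_force: [0.7, 0.1, -1.9]
gripper_width: 18.5
```

Emit:
send_rows --steps '[[[2.7, 0.1, 0.1, 0.007, 0], [2.7, 0.1, 0.1, 0.007, 0], [2.7, 0, 0.1, 0.007, 0], [2.7, 0, 0.1, 0.007, 0], [2.7, 0, 0.1, 0.007, 0], [2.6, 0, 0.1, 0.008, 0], [2.7, 0, 0.1, 0.007, 0], [2.6, -0.1, 0.1, 0.008, 0], [1.5, -0.1, 0, 0.007, 0], [0, 0, 0, 0, 0]]]'

```text
clock: 36.2
position: [411.4, -283.6, 214.5]
ee_rot: [-0.667, 0.744, -0.04, 0.004]
contact_force: [0.6, -0.4, -1.8]
gripper_width: 18.2
```

```bash
python3 -c "
from plan import *
show()
from h import look
for n in ('scene',):
  im,d,W=look(n); P=W.reshape(-1,3); P=P[~np.isnan(P[:,0])]; q=P[:,:2]-tote; q=np.c_[q@ex,q@ey,P[:,2]]
  for y in range(-20,180,15):
    k=q[(abs(q[:,1]-y)<5)&(abs(q[:,0]+25)<35)&(q[:,2]>90)&(q[:,2]<240)]; print(n,y,len(k),np.median(k,0).round(1) if len(k) else '')
"
```

```text
t 36.2 p [ 411.443 -283.594  214.5     -1.681] tote-loc [-24.1 -89. ] w 18.2 F [ 0.6 -0.4 -1.8] j [-0.26  0.15 -0.39  0.04 -0.97  0.12]
tilt mrad: tool z along (tool-heading x, y) [ 60. -53.]
scene -20 24 [-17.5 -20.2 217.9]
scene -5 26 [-17.2  -4.8 216.2]
scene 10 28 [-15.8  10.5 214.1]
scene 25 28 [-16.7  24.8 212.7]
scene 40 28 [-15.9  39.7 210.3]
scene 55 30 [-15.5  54.7 208.3]
scene 70 30 [-15.2  69.5 204.8]
scene 85 31 [-16.5  85.9 205.5]
scene 100 32 [-15.5 100.1 201.9]
scene 115 32 [-15.3 115.1 201.2]
scene 130 30 [-14.9 130.3 199.8]
scene 145 2 [-21.1 140.3 198.2]
scene 160 0 
scene 175 0
```

Emit:
send_rows --steps '[[[0, 0.2, 1.0, 0, 0], [0, 0.2, 1.3, 0, 0], [0, 0.2, 1.3, 0, 0], [0, 0.2, 1.3, 0, 0], [0, 0.2, 1.3, 0, 0], [0, 0.2, 1.3, 0, 0], [0, 0.1, 1.3, 0, 0], [0, 0.1, 1.3, 0, 0], [0, 0.1, 1.2, 0, 0], [0, 0, 0, 0, 0]]]'

```text
clock: 37.08
position: [406.1, -280.5, 98.4]
ee_rot: [-0.671, 0.74, -0.043, 0.007]
contact_force: [-0.5, 0.4, -1.5]
gripper_width: 18.5
```

```bash
python3 -c "
from plan import *
show()
from h import look
for n in ('scene',):
  im,d,W=look(n); P=W.reshape(-1,3); P=P[~np.isnan(P[:,0])]; q=P[:,:2]-tote; q=np.c_[q@ex,q@ey,P[:,2]]
  for y in range(10,180,15):
    k=q[(abs(q[:,1]-y)<5)&(abs(q[:,0]+25)<35)&(q[:,2]>73)&(q[:,2]<240)]; print(n,y,len(k),np.median(k,0).round(1) if len(k) else '')
"
```

```text
t 37.08 p [ 406.082 -280.525   98.395   -1.671] tote-loc [-29.8 -86.5] w 18.5 F [-0.5  0.4 -1.5] j [-0.25  0.27 -0.57  0.06 -0.65  0.11]
tilt mrad: tool z along (tool-heading x, y) [ 69. -53.]
scene 10 25 [-23.6  10.9  98.8]
scene 25 27 [-23.3  26.   96. ]
scene 40 27 [-23.5  40.2  93.9]
scene 55 25 [-24.2  54.1  92. ]
scene 70 25 [-24.6  70.8  90.5]
scene 85 28 [-24.1  84.9  88.3]
scene 100 26 [-24.5 100.   88.1]
scene 115 22 [-24.  116.   86.1]
scene 130 23 [-27.3 130.5  85.6]
scene 145 4 [-36.5 140.4  83.3]
scene 160 0 
scene 175 0
```

Emit:
send_rows --steps '[[[0.6, 0.1, 0.3, 0, 0], [0.6, 0.1, 0.8, 0, 0], [0.4, 0.2, 1.2, 0, 0], [0, 0.2, 1.2, 0, 0], [0, 0.2, 1.2, 0, 0], [0, 0.2, 1, 0, 0], [0, 0.2, 0.8, 0, 0], [0, 0.2, 0.6, 0, 0], [0, 0, 0, 0, 0]]]'

```text
clock: 37.88
position: [404.4, -304.7, 31.3]
ee_rot: [-0.671, 0.739, -0.053, 0.013]
contact_force: [0.7, 1.2, 1.1]
gripper_width: 18.6
```

```bash
python3 -c "
from plan import *
show()"
```

```text
t 37.88 p [ 404.406 -304.68    31.317   -1.67 ] tote-loc [ -28.9 -110.7] w 18.6 F [0.7 1.2 1.1] j [-0.31  0.4  -0.63  0.07 -0.44  0.15]
tilt mrad: tool z along (tool-heading x, y) [ 91. -61.]
```

Emit:
send_rows --steps '[[[0, 0.2, 0.7, 0, 0], [0, 0.2, 0.7, 0, 0], [0, 0.1, 0.4, 0, 0], [0, 0, 0, 0, 0]]]'

```text
clock: 38.22
position: [407.3, -307.8, 15.4]
ee_rot: [-0.672, 0.738, -0.06, 0.016]
contact_force: [-0.0, 1.8, 0.1]
gripper_width: 18.1
```

```bash
python3 -c "
from plan import *
show()"
```

```text
t 38.22 p [ 407.319 -307.809   15.444   -1.668] tote-loc [ -25.6 -113.5] w 18.1 F [-0.   1.8  0.1] j [-0.31  0.43 -0.65  0.08 -0.38  0.14]
tilt mrad: tool z along (tool-heading x, y) [105. -66.]
```

Emit:
send_rows --steps '[[[0, 0, 0.3, 0, 0], [0, 0, 0, 0, 0.33], [0, 0, 0, 0, 0.33], [0, 0, 0, 0, 0.33], [0, 0, -1.5, 0, 0.33], [0, 0, -3.5, 0, 0.33], [0, 0, -4.1, 0, 0.33], [0, 0, -4.1, 0, 0.33], [0, 0, 0, 0, 0.33]]]'

```text
clock: 38.97
position: [391.0, -298.3, 144.1]
ee_rot: [-0.674, 0.737, -0.055, 0.013]
contact_force: [0.9, -0.5, 1.0]
gripper_width: 28.4
```

Emit:
send_rows --steps '[[[0, 0, 0.3, 0, 0.33], [0, 0, 0.3, 0, 0.33], [0, 0, 0.3, 0, 0.33], [0, 0, 0.3, 0, 0.33], [0, 0, 0.3, 0, 0.33], [0, 0, 0.3, 0, 0.33], [0, 0, 0.3, 0, 0.33], [0, 0, 0.3, 0, 0.33], [0, 0, 0.3, 0, 0.33], [0, 0, 0.3, 0, 0.33]]]'

```text
clock: 39.8
position: [388.4, -298.6, 105.4]
ee_rot: [-0.673, 0.738, -0.049, 0.01]
contact_force: [0.8, -0.2, -0.4]
gripper_width: 28.1
```

Emit:
send_rows --steps '[[[0, 0, -4.1, 0, 0.33], [0, 0, 0, 0, 0.33], [0, 0, 0.3, 0, 0.33], [0, 0, 0.3, 0, 0.33], [0, 0, 0.3, 0, 0.33], [0, 0, 0.3, 0, 0.33], [0, 0, 0.3, 0, 0.33], [0, 0, 0.3, 0, 0.33], [0, 0, 0.3, 0, 0.33], [0, 0, 0.3, 0, 0.33]]]'

```text
clock: 40.63
position: [386.4, -297.6, 116.9]
ee_rot: [-0.673, 0.738, -0.046, 0.008]
contact_force: [-0.1, 0.3, 0.6]
gripper_width: 27.9
```

Emit:
send_rows --steps '[[[0, 0, -4.1, 0, 0.33], [0, 0, 0, 0, 0.33], [0, 0, 0.3, 0, 0.33], [0, 0, 0.3, 0, 0.33], [0, 0, 0.3, 0, 0.33], [0, 0, 0.3, 0, 0.33], [0, 0, 0.3, 0, 0.33], [0, 0, 0.3, 0, 0.33], [0, 0, 0.3, 0, 0.33], [0, 0, 0.3, 0, 0.33]]]'

```text
clock: 41.47
position: [383.8, -296.4, 127.9]
ee_rot: [-0.674, 0.738, -0.042, 0.006]
contact_force: [-0.5, 0.2, 0.4]
gripper_width: 28.3
```

```bash
python3 -c "
from plan import *
show()
from h import look
im,d,W=look('wrist','w5.png',1)
im,d,W=look('top','t5.png',1.5); np.save('topW5.npy',W)"
```

```text
t 41.47 p [ 383.802 -296.387  127.888   -1.663] tote-loc [ -50.2 -104.7] w 28.3 F [-0.5  0.2  0.4] j [-0.3   0.22 -0.55  0.05 -0.72  0.18]
tilt mrad: tool z along (tool-heading x, y) [ 66. -54.]
```

View pics/w5.png

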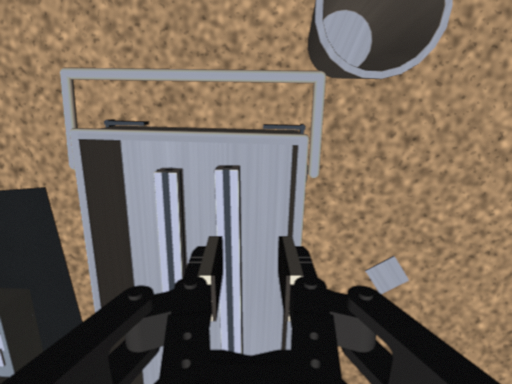

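View pics/t5.png

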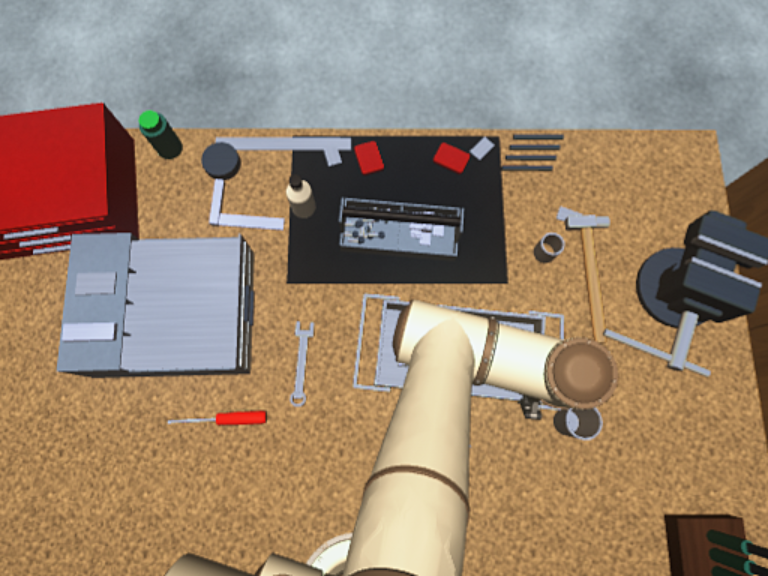

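```bash
python3 -c "
from plan import *
p,_=pose()
plan([(*tl(0,-185),140,ty,0.4,30)],start=[p[0]-5,p[1]+4,p[2]+82,p[3]])"
```

```text
[[0.7,-0.4,0.5,-0.12,0.4],[0.7,-0.3,0.5,-0.12,0.4],[0.7,-0.3,0.5,-0.12,0.4],[0.8,-0.2,0.5,-0.12,0.4],[0.8,-0.1,0.6,-0.12,0.4],[0.8,0.0,0.5,-0.119,0.4],[0.8,0.1,0.6,-0.12,0.4],[0.7,0.2,0.5,-0.119,0.4],[0.7,0.3,0.6,-0.12,0.4],[0.7,0.4,0.5,-0.119,0.4]]
[[0.6,0.4,0.6,-0.12,0.4],[0.5,0.5,0.5,-0.119,0.4],[0.5,0.6,0.6,-0.12,0.4]]
```

Emit:
send_rows --steps '[[[0, 0, -4.1, 0, 0.4], [0, 0, -4.1, 0, 0.4], [0, 0, 0, 0, 0.4]]]'

```text
clock: 41.82
position: [376.8, -291.7, 209.3]
ee_rot: [-0.674, 0.738, -0.038, 0.003]
contact_force: [-0.3, -0.5, 0.6]
gripper_width: 34.0
```

Emit:
send_rows --steps '[[[0.7, -0.4, 0.5, -0.12, 0.4], [0.7, -0.3, 0.5, -0.12, 0.4], [0.7, -0.3, 0.5, -0.12, 0.4], [0.8, -0.2, 0.5, -0.12, 0.4], [0.8, -0.1, 0.5, -0.12, 0.4], [0.8, 0, 0.5, -0.12, 0.4], [0.8, 0.1, 0.5, -0.12, 0.4], [0.7, 0.2, 0.5, -0.12, 0.4], [0.7, 0.3, 0.5, -0.12, 0.4], [0.7, 0.4, 0.5, -0.12, 0.4]]]'

```text
clock: 42.65
position: [422.7, -366.4, 170.1]
ee_rot: [0.978, -0.205, 0.042, 0.021]
contact_force: [-0.3, 0.2, -0.5]
gripper_width: 34.1
```

Emit:
send_rows --steps '[[[0.6, 0.4, 0.5, -0.12, 0.4], [0.5, 0.5, 0.5, -0.12, 0.4], [0.3, 0.3, 0.5, -0.1, 0.4], [0, 0, 0, 0, 0.4]]]'

```text
clock: 42.98
position: [434.7, -385.0, 154.6]
ee_rot: [0.999, -0.028, 0.037, 0.028]
contact_force: [-0.1, -0.0, -0.5]
gripper_width: 34.4
```

```bash
python3 -c "
from plan import *
show()
plan([(*tl(0,-195),100,ty,0.4,15)])
from h import look
im,d,W=look('wrist')
P=W.reshape(-1,3); P=P[(P[:,2]>40)&(P[:,2]<62)]; q=P[:,:2]-tote; q=np.c_[q@ex,q@ey,P[:,2]]; q=q[(abs(q[:,1]+195)<15)&(abs(q[:,0])<60)]; print(len(q),np.median(q,0))
W=np.load('topW5.npy').reshape(-1,3); W=W[~np.isnan(W[:,0])]
from fit import *
W=W[(W[:,0]>600)&(W[:,0]<800)&(W[:,1]>-250)&(W[:,1]<90)]
print('carrier',fitrect(W[(W[:,2]>36)&(W[:,2]<46)],[690,-80,-.09],51,119,25))
H=W[(W[:,2]>98)&(W[:,2]<112)];Hc=H[:,:2]-H[:,:2].mean(0); v=np.linalg.svd(Hc,full_matrices=False)[2][0]; print('handle',H.mean(0),np.degrees(np.arctan2(v[1],v[0]))%180,np.ptp(Hc@v))
"
```

```text
t 42.98 p [ 4.34687e+02 -3.84986e+02  1.54558e+02 -5.40000e-02] tote-loc [   9.9 -187.3] w 34.4 F [-0.1 -0.  -0.5] j [-0.43  0.33 -0.29  0.03 -0.85  1.93]
tilt mrad: tool z along (tool-heading x, y) [ 73. -58.]
[[-0.3,0.2,1.4,0.013,0.4],[-0.2,0.2,1.4,0.014,0.4],[-0.3,0.2,1.3,0.013,0.4],[-0.2,0.1,1.4,0.014,0.4]]
1271 [   5.08712377 -195.58693413   53.12515944]
carrier (array([ 7.03360127e+02, -8.53232553e+01, -9.37090481e-02]), 334, np.float64(1.6231856311703565))
handle [701.52537335 -85.15180892 105.27778994] 84.62201745815653 240.10388211068354
```

Emit:
send_rows --steps '[[[-0.2, 0, 1.0, 0.02, 0.4], [-0.2, 0, 1.2, 0.02, 0.4], [-0.2, 0, 1.2, 0.014, 0.4], [-0.2, 0, 1.2, 0, 0.4], [-0.2, 0, 1.2, 0, 0.4], [-0.2, 0, 1.2, 0, 0.4], [-0.1, 0, 1, 0, 0.4], [0, 0, 0.8, 0, 0.4], [0, 0, 0, 0, 0.4]]]'

```text
clock: 43.78
position: [426.4, -386.6, 61.9]
ee_rot: [0.996, -0.071, 0.041, 0.027]
contact_force: [0.7, -0.1, -0.5]
gripper_width: 34.2
```

```bash
python3 -c "
from plan import *
show()"
```

```text
t 43.78 p [ 4.26443e+02 -3.86593e+02  6.18950e+01 -1.41000e-01] tote-loc [   1.9 -189.8] w 34.2 F [ 0.7 -0.1 -0.5] j [-0.44  0.44 -0.41  0.03 -0.62  1.85]
tilt mrad: tool z along (tool-heading x, y) [ 78. -59.]
```

Emit:
send_rows --steps '[[[-0.1, 0.2, 0.8, -0.02, 0.4], [0, 0.2, 0.8, -0.01, 0.4], [0, 0, 0.3, 0, 0.4], [0, 0, 0, 0, 0], [0, 0, 0, 0, 0], [0, 0, 0, 0, 0], [0, 0, 0, 0, 0], [0, 0, 0, 0, 0]]]'

```text
clock: 44.45
position: [427.0, -393.0, 42.3]
ee_rot: [0.997, -0.056, 0.042, 0.028]
contact_force: [0.1, -0.7, -3.1]
gripper_width: 4.9
```

```bash
python3 -c "
from plan import *
show(); ang(-1,10)
arc(3.18,.25,-1,dz=10,start=[*tl(0,-195),40.5,ty])"
```

```text
t 44.45 p [ 4.26983e+02 -3.92964e+02  4.23100e+01 -1.10000e-01] tote-loc [   3.1 -196.1] w 4.9 F [ 0.1 -0.7 -3.1] j [-0.45  0.47 -0.42  0.04 -0.58  1.88]
tilt mrad: tool z along (tool-heading x, y) [ 80. -61.]
a -3.131 r 66.1
[[-0.0,-0.1,-1.3,-0.0,0],[-0.0,-0.3,-1.2,-0.0,0],[-0.0,-0.6,-1.1,-0.0,0],[-0.0,-0.7,-1.0,-0.0,0],[-0.0,-1.0,-0.9,-0.0,0],[-0.0,-1.0,-0.6,-0.0,0],[-0.0,-1.2,-0.5,-0.0,0],[-0.0,-1.3,-0.1,-0.0,0],[-0.0,-1.3,0.0,-0.0,0],[-0.0,-1.2,0.3,-0.0,0]]
[[-0.0,-1.1,0.6,-0.0,0],[-0.0,-1.1,0.7,-0.0,0],[-0.0,-0.8,1.0,-0.0,0],[-0.0,-0.7,1.1,-0.0,0],[-0.0,-0.4,1.1,-0.0,0]]
```

Emit:
send_rows --steps '[[[0, 0, -1.3, 0, 0], [0.1, -0.2, -1.2, 0, 0], [0.1, -0.5, -1.1, 0, 0], [0, -0.7, -1.0, 0, 0], [0, -0.9, -0.9, 0, 0], [0, -1.0, -0.6, 0, 0], [0, -1.2, -0.4, 0, 0]]]'

```text
clock: 45.03
position: [431.7, -351.7, 111.4]
ee_rot: [0.997, -0.056, 0.046, 0.035]
contact_force: [-7.2, -5.6, 7.9]
gripper_width: 4.7
```

```bash
python3 -c "
from plan import *
show(); a=ang(-1,10)
arc(a,.25,-1,dz=10)"
```

```text
t 45.03 p [ 4.31666e+02 -3.51677e+02  1.11442e+02 -1.08000e-01] tote-loc [   3.3 -154.5] w 4.7 F [-7.2 -5.6  7.9] j [-0.37  0.34 -0.43  0.06 -0.69  1.79]
tilt mrad: tool z along (tool-heading x, y) [ 87. -75.]
a 1.915 r 72.7
[[-0.3,-1.4,0.4,-0.001,0],[-0.0,-1.2,-0.1,0.0,0],[-0.0,-1.2,0.2,0.0,0],[-0.0,-1.2,0.3,0.0,0],[-0.0,-1.0,0.6,0.0,0],[-0.0,-1.0,0.8,0.0,0],[-0.0,-0.7,0.9,0.0,0],[-0.0,-0.6,1.0,0.0,0],[-0.0,-0.4,1.1,0.0,0]]
```

Emit:
send_rows --steps '[[[0, -1.2, 0.3, 0, 0], [0, -1.2, 0, 0, 0], [0, -1.2, 0.2, 0, 0], [0, -1.2, 0.3, 0, 0], [0, -1.1, 0.6, 0, 0], [0, -1.0, 0.8, 0, 0]]]'

```text
clock: 45.53
position: [444.6, -291.5, 110.1]
ee_rot: [0.996, -0.053, 0.056, 0.047]
contact_force: [-5.0, 2.7, 3.7]
gripper_width: -0.3
```

```bash
python3 -c "
from plan import *
show(); a=ang(-1,10)
arc(a,.22,-1,dz=10)"
```

```text
t 45.53 p [ 4.44619e+02 -2.91538e+02  1.10138e+02 -1.01000e-01] tote-loc [  9.7 -93.3] w -0.3 F [-5.   2.7  3.7] j [-0.23  0.29 -0.54  0.12 -0.62  1.6 ]
tilt mrad: tool z along (tool-heading x, y) [ 106. -100.]
a 1.071 r 76.5
[[-1.0,-0.4,1.6,0.007,0],[0.0,-0.8,0.8,0.0,0],[0.0,-0.6,0.9,0.0,0],[0.0,-0.6,0.9,0.0,0],[0.0,-0.3,1.1,0.0,0]]
```

```bash
cat >> plan.py <<'E'
def rods():
    from h import look
    for n in ('scene','top'):
        im,d,W=look(n); P=W.reshape(-1,3); P=P[~np.isnan(P[:,0])]; q=P[:,:2]-tote; q=np.c_[q@ex,q@ey,P[:,2]]
        for s in (1,-1):
            y=130-s*q[:,1]; z=q[:,2]-53-(2 if n=='top' else 0); r=np.hypot(y,z); a=np.arctan2(z,y)
            for nm,lo,hi in (('+x',45,75),('-x',-75,-45)):
                m=(abs(r-66)<6)&(q[:,0]>lo)&(q[:,0]<hi)&((a>.1)|(a<-2.9))
                h,e=np.histogram(a[m]%(2*np.pi),bins=np.arange(0,3.5,.1)); print(n,s,nm,[(round(e[i],1),int(h[i])) for i in np.argsort(-h)[:4] if h[i]>4])
E
python3 -c "
from plan import *
rods()"
```

```text
scene 1 +x [(np.float64(3.1), 22), (np.float64(3.0), 5)]
scene 1 -x [(np.float64(3.1), 17), (np.float64(3.0), 5)]
scene -1 +x [(np.float64(0.9), 18)]
scene -1 -x [(np.float64(0.9), 14), (np.float64(0.8), 7)]
top 1 +x [(np.float64(3.1), 20), (np.float64(3.0), 7)]
top 1 -x [(np.float64(3.1), 27)]
top -1 +x []
top -1 -x [(np.float64(0.9), 28), (np.float64(0.8), 5)]
```

Emit:
send_rows --steps '[[[-0.2, -0.4, 0.7, 0, 0], [-0.2, -0.6, 0.8, 0, 0], [-0.2, -0.6, 0.8, 0, 0], [0, -0.6, 0.6, 0, 0], [0, -0.4, 0.4, 0, 0], [0, -0.2, 0.2, 0, 0]]]'

```text
clock: 46.13
position: [450.6, -261.7, 80.8]
ee_rot: [0.996, -0.051, 0.064, 0.048]
contact_force: [-0.6, -1.1, 1.3]
gripper_width: -0.2
```

```bash
python3 -c "
from plan import *
show();rods()"
```

```text
t 46.13 p [ 4.50571e+02 -2.61681e+02  8.08050e+01 -9.60000e-02] tote-loc [ 12.4 -63. ] w -0.2 F [-0.6 -1.1  1.3] j [-0.17  0.31 -0.62  0.16 -0.51  1.5 ]
tilt mrad: tool z along (tool-heading x, y) [ 122. -102.]
scene 1 +x [(np.float64(3.1), 20)]
scene 1 -x [(np.float64(3.1), 20)]
scene -1 +x [(np.float64(0.3), 12), (np.float64(0.4), 10)]
scene -1 -x [(np.float64(0.3), 11), (np.float64(0.4), 5)]
top 1 +x [(np.float64(3.1), 6)]
top 1 -x [(np.float64(3.1), 22), (np.float64(3.0), 8)]
top -1 +x []
top -1 -x [(np.float64(0.4), 21), (np.float64(0.3), 10)]
```

Emit:
send_rows --steps '[[[0, 0.1, 0.5, 0, 0], [-0.1, 0, 0.4, 0, 0], [0, 0, 0.4, 0, 0], [0, 0, 0.4, 0, 0], [0, 0, 0.3, 0, 0]]]'

```text
clock: 46.65
position: [452.5, -264.4, 72.2]
ee_rot: [0.995, -0.05, 0.065, 0.05]
contact_force: [-9.7, 15.7, 27.3]
gripper_width: 0.1
```

```bash
python3 -c "
from plan import *
show();rods()"
```

```text
t 46.65 p [ 4.52490e+02 -2.64379e+02  7.22310e+01 -9.40000e-02] tote-loc [ 14.6 -65.5] w 0.1 F [-9.7 15.7 27.3] j [-0.17  0.33 -0.63  0.18 -0.48  1.49]
tilt mrad: tool z along (tool-heading x, y) [ 124. -106.]
scene 1 +x [(np.float64(3.1), 20)]
scene 1 -x [(np.float64(3.1), 20)]
scene -1 +x [(np.float64(0.2), 22)]
scene -1 -x [(np.float64(0.2), 13)]
top 1 +x [(np.float64(3.1), 9)]
top 1 -x [(np.float64(3.1), 22), (np.float64(3.0), 8)]
top -1 +x []
top -1 -x [(np.float64(0.3), 18), (np.float64(0.2), 15)]
```

Emit:
send_rows --steps '[[[0, 0, -2, 0, 0], [0, 0, -4, 0, 0.3], [0, 2, -4, 0, 0.3], [0.5, 3.5, -2, 0, 0.3], [0.5, 3.5, 0, 0, 0.3], [0.5, 3.5, 0, 0, 0.3], [0.5, 0, 0, 0, 0.3], [0, 0, 0, 0, 0.3]]]'

```text
clock: 47.42
position: [442.0, -383.5, 211.3]
ee_rot: [0.995, -0.049, 0.065, 0.052]
contact_force: [-0.2, 0.0, -0.2]
gripper_width: 25.7
```

```bash
cat >> plan.py <<'E'
def tilt():
    M=R.from_quat(arm.read_state()['ee_rot']).as_matrix(); p,s=pose(); j=s['joints'][0]
    r=np.array([np.cos(j),np.sin(j)]); t=np.array([-r[1],r[0]]); z=1000*M[:2,2]
    print('xyz',p[:3].round(1),'j1',round(float(j),2),'tilt xy',z.round(),'radial',round(float(z@r)),'tang',round(float(z@t)))
E
python3 -c "
from plan import *
tilt()"
```

```text
xyz [ 442.  -383.5  211.3] j1 -0.41 tilt xy [ 125. -110.] radial 159 tang -50
```

Emit:
send_rows --steps '[[[-0.6, -0.5, 0, 0, 0.3], [-0.6, -0.5, 0, 0, 0.3], [-0.6, -0.5, 0, 0, 0.3], [-0.6, -0.5, 0, 0, 0.3], [-0.6, -0.5, 0, 0, 0.3], [-0.6, -0.5, 0, 0, 0.3], [-0.6, -0.5, 0, 0, 0.3], [-0.6, -0.5, 0, 0, 0.3], [0, 0, 0, 0, 0.3]]]'

```text
clock: 48.17
position: [390.1, -330.0, 195.6]
ee_rot: [0.996, -0.048, 0.061, 0.049]
contact_force: [-0.9, -0.8, -0.7]
gripper_width: 25.6
```

```bash
python3 -c "
from plan import *
tilt()"
```

```text
xyz [ 390.1 -330.   195.6] j1 -0.35 tilt xy [ 117. -104.] radial 145 tang -58
```

Emit:
send_rows --steps '[[[3, 2.5, 0, 0, 0.3], [3, 2.5, 0, 0, 0.3], [0, 0, 0, 0, 0.3]]]'

```text
clock: 48.42
position: [441.3, -383.1, 206.1]
ee_rot: [0.996, -0.046, 0.058, 0.048]
contact_force: [0.8, -0.0, 0.5]
gripper_width: 25.7
```

```bash
python3 -c "
from plan import *
tilt()"
```

```text
xyz [ 441.3 -383.1  206.1] j1 -0.41 tilt xy [ 112. -101.] radial 143 tang -48
```

Emit:
send_rows --steps '[[[0, 0, 0.15, 0, 0.3], [0, 0, 0.15, 0, 0.3], [0, 0, 0.15, 0, 0.3], [0, 0, 0.15, 0, 0.3], [0, 0, 0.15, 0, 0.3], [0, 0, 0.15, 0, 0.3], [0, 0, 0.15, 0, 0.3], [0, 0, 0.15, 0, 0.3], [0, 0, 0.15, 0, 0.3], [0, 0, 0.15, 0, 0.3]]]'

```text
clock: 49.25
position: [441.9, -383.3, 189.7]
ee_rot: [0.996, -0.046, 0.058, 0.048]
contact_force: [0.1, 0.0, -0.4]
gripper_width: 25.7
```

```bash
python3 -c "
from plan import *
tilt()"
```

```text
xyz [ 441.9 -383.3  189.7] j1 -0.41 tilt xy [ 112. -101.] radial 143 tang -48
```

Emit:
send_rows --steps '[[[-3, -2.5, 0, 0, 0.3], [-3, -2.5, 0, 0, 0.3], [0, 0, 0, 0, 0.3], [0, 0, 0, 0, 0.3]]]'

```text
clock: 49.58
position: [384.0, -326.8, 174.0]
ee_rot: [0.996, -0.047, 0.056, 0.047]
contact_force: [1.7, -0.0, 1.1]
gripper_width: 25.6
```

```bash
python3 -c "
from plan import *
tilt()"
```

```text
xyz [ 384.  -326.8  174. ] j1 -0.35 tilt xy [ 107. -100.] radial 134 tang -57
```

Emit:
send_rows --steps '[[[2.6, 1.5, -1.6, 0, 0.3], [2.6, 1.5, -1.6, 0, 0.3], [-0.65, -0.35, 0.4, 0, 0.3], [-0.65, -0.35, 0.4, 0, 0.3], [-0.65, -0.35, 0.4, 0, 0.3], [-0.65, -0.35, 0.4, 0, 0.3], [-0.65, -0.35, 0.4, 0, 0.3], [-0.65, -0.35, 0.4, 0, 0.3], [-0.65, -0.35, 0.4, 0, 0.3], [-0.65, -0.35, 0.4, 0, 0.3]]]'

```text
clock: 50.42
position: [374.8, -325.2, 167.4]
ee_rot: [0.997, -0.047, 0.05, 0.045]
contact_force: [-0.3, 0.0, 0.7]
gripper_width: 25.7
```

```bash
python3 -c "
from plan import *
tilt()"
```

```text
xyz [ 374.8 -325.2  167.4] j1 -0.35 tilt xy [ 95. -94.] radial 122 tang -55
```

Emit:
send_rows --steps '[[[2.6, 1.5, -1.6, 0, 0.3], [2.6, 1.5, -1.6, 0, 0.3], [-0.65, -0.35, 0.4, 0, 0.3], [-0.65, -0.35, 0.4, 0, 0.3], [-0.65, -0.35, 0.4, 0, 0.3], [-0.65, -0.35, 0.4, 0, 0.3], [-0.65, -0.35, 0.4, 0, 0.3], [-0.65, -0.35, 0.4, 0, 0.3], [-0.65, -0.35, 0.4, 0, 0.3], [-0.65, -0.35, 0.4, 0, 0.3]]]'

```text
clock: 51.25
position: [349.6, -314.9, 152.0]
ee_rot: [0.998, -0.047, 0.033, 0.037]
contact_force: [-0.5, 0.4, -0.4]
gripper_width: 25.5
```

```bash
python3 -c "
from plan import *
tilt()"
```

```text
xyz [ 349.6 -314.9  152. ] j1 -0.35 tilt xy [ 63. -78.] radial 86 tang -51
```

Emit:
send_rows --steps '[[[2.6, 1.5, -1.6, 0, 0.3], [2.6, 1.5, -1.6, 0, 0.3], [-1.3, -0.7, 0, 0, 0.3], [-1.3, -0.7, 0, 0, 0.3], [-1.3, -0.7, 0, 0, 0.3], [-1.3, -0.7, 0, 0, 0.3], [0, 0, 0.8, 0, 0.3], [0, 0, 0.8, 0, 0.3], [0, 0, 0.8, 0, 0.3], [0, 0, 0.8, 0, 0.3]]]'

```text
clock: 52.08
position: [325.1, -305.0, 137.9]
ee_rot: [0.998, -0.047, 0.019, 0.031]
contact_force: [-0.1, -0.6, 0.3]
gripper_width: 25.8
```

```bash
python3 -c "
from plan import *
tilt()"
```

```text
xyz [ 325.1 -305.   137.9] j1 -0.35 tilt xy [ 35. -64.] radial 55 tang -47
```

Emit:
send_rows --steps '[[[2.6, 1.5, -1.6, 0, 0.3], [2.6, 1.5, -1.6, 0, 0.3], [-1.3, -0.7, 0, 0, 0.3], [-1.3, -0.7, 0, 0, 0.3], [-1.3, -0.7, 0, 0, 0.3], [-1.3, -0.7, 0, 0, 0.3], [0, 0, 0.5, 0, 0.3], [0, 0, 0.5, 0, 0.3], [0, 0, 0.5, 0, 0.3], [0, 0, 0.5, 0, 0.3]]]'

```text
clock: 52.92
position: [313.0, -301.5, 135.5]
ee_rot: [0.999, -0.047, 0.007, 0.026]
contact_force: [-0.4, 0.1, -0.2]
gripper_width: 26.1
```

```bash
python3 -c "
from plan import *
tilt(); show()
plan([(400,-250,200,ty,.4,35),(*tl(0,193),170,ty,.4,35)])"
```

```text
xyz [ 313.  -301.5  135.5] j1 -0.36 tilt xy [ 11. -53.] radial 29 tang -46
t 52.92 p [ 3.12959e+02 -3.01464e+02  1.35550e+02 -9.30000e-02] tote-loc [-120.1 -117.4] w 26.1 F [-0.4  0.1 -0.2] j [-0.36  0.14 -0.63  0.07 -0.77  1.79]
tilt mrad: tool z along (tool-heading x, y) [ 11. -53.]
[[2.0,-1.5,-1.6,0.004,0.4],[2.1,-1.5,-1.6,0.003,0.4],[2.0,-1.5,-1.6,0.004,0.4],[2.1,-1.5,-1.6,0.003,0.4],[0.5,-3.1,0.4,0.0,0.4],[0.5,-3.1,0.4,0.0,0.4],[0.5,-3.1,0.4,0.0,0.4],[0.5,-3.1,0.4,0.0,0.4],[0.5,-3.1,0.3,0.0,0.4],[0.5,-3.2,0.4,0.0,0.4]]
[[0.4,-3.1,0.3,0.0,0.4],[0.5,-3.2,0.4,0.0,0.4]]
```

Emit:
send_rows --steps '[[[2, -1.5, -1.6, 0.003, 0.4], [2.1, -1.5, -1.6, 0.003, 0.4], [2, -1.5, -1.6, 0.003, 0.4], [2.1, -1.5, -1.6, 0.003, 0.4], [0.5, -3.1, 0.1, 0, 0.4], [0.5, -3.1, 0.1, 0, 0.4], [0.5, -3.1, 0.1, 0, 0.4], [0.5, -3.1, 0.1, 0, 0.4], [0.5, -3.1, 0.1, 0, 0.4], [0.5, -3.2, 0.1, 0, 0.4]]]'

```text
clock: 53.75
position: [459.6, -58.8, 176.1]
ee_rot: [0.998, -0.059, 0.004, 0.025]
contact_force: [1.3, 0.3, -0.0]
gripper_width: 34.1
```

Emit:
send_rows --steps '[[[0.3, -2.5, 0.1, 0, 0.4], [0, -1, 0, 0, 0.4], [0, 0, 0, 0, 0.4]]]'

```text
clock: 54.0
position: [469.8, -18.0, 170.7]
ee_rot: [0.998, -0.056, 0.003, 0.026]
contact_force: [0.6, 0.1, 0.0]
gripper_width: 34.3
```

```bash
python3 -c "
from plan import *
tilt(); show()
plan([(*tl(0,194),100,ty,.4,20)])
from h import look
im,d,W=look('wrist')
P=W.reshape(-1,3); P=P[(P[:,2]>40)&(P[:,2]<62)]; q=P[:,:2]-tote; q=np.c_[q@ex,q@ey,P[:,2]]; q=q[(abs(q[:,1]-195)<15)&(abs(q[:,0])<60)]; print(len(q),np.median(q,0))"
```

```text
xyz [469.8 -18.  170.7] j1 0.34 tilt xy [  3. -52.] radial -14 tang -50
t 54.0 p [ 4.69764e+02 -1.80140e+01  1.70675e+02 -1.12000e-01] tote-loc [  5.3 181.3] w 34.3 F [0.6 0.1 0. ] j [ 0.34  0.18 -0.48  0.06 -0.93  1.08]
tilt mrad: tool z along (tool-heading x, y) [  3. -52.]
[[-0.1,-0.3,1.8,-0.001,0.4],[-0.1,-0.3,1.8,-0.001,0.4],[-0.2,-0.3,1.7,-0.001,0.4],[-0.1,-0.4,1.8,-0.001,0.4]]
1182 [  6.47483969 193.8104428   55.12568636]
```

Emit:
send_rows --steps '[[[0, -0.2, 1.3, 0, 0.4], [0, -0.2, 1.6, 0, 0.4], [0, -0.2, 1.6, 0, 0.4], [0, -0.2, 1.6, 0, 0.4], [0, -0.2, 1.6, 0, 0.4], [0, -0.2, 1.6, 0, 0.4], [0, -0.2, 1.6, 0, 0.4], [0, -0.2, 1, 0, 0.4], [0, 0, 0, 0, 0.4]]]'

```text
clock: 54.8
position: [476.6, -16.2, 48.2]
ee_rot: [0.998, -0.062, 0.009, 0.023]
contact_force: [-3.6, 12.1, -2.2]
gripper_width: 34.2
```

```bash
python3 -c "
from plan import *
tilt(); show()"
```

```text
xyz [476.6 -16.2  48.2] j1 0.34 tilt xy [ 16. -47.] radial -1 tang -50
t 54.8 p [ 4.76597e+02 -1.62360e+01  4.82260e+01 -1.24000e-01] tote-loc [ 11.9 183.8] w 34.2 F [-3.6 12.1 -2.2] j [ 0.34  0.36 -0.63  0.09 -0.59  1.03]
tilt mrad: tool z along (tool-heading x, y) [ 16. -47.]
```

Emit:
send_rows --steps '[[[0, -0.8, 0, 0, 0.35], [0, -0.4, 0, -0.01, 0.35], [-0.2, -0.1, 0.5, 0, 0.35], [0, 0, 0.5, 0, 0.35], [0, 0, 0, 0, 0.35]]]'

```text
clock: 55.22
position: [476.0, -6.5, 36.3]
ee_rot: [0.998, -0.059, 0.009, 0.024]
contact_force: [-0.2, -0.5, -0.3]
gripper_width: 29.8
```

```bash
python3 -c "
from plan import *
tilt(); show()"
```

```text
xyz [476.   -6.5  36.3] j1 0.36 tilt xy [ 15. -48.] radial -3 tang -50
t 55.22 p [ 4.76018e+02 -6.46500e+00  3.63190e+01 -1.18000e-01] tote-loc [ 10.3 193.5] w 29.8 F [-0.2 -0.5 -0.3] j [ 0.36  0.38 -0.64  0.1  -0.56  1.01]
tilt mrad: tool z along (tool-heading x, y) [ 15. -48.]
```

Emit:
send_rows --steps '[[[0, 0, 0, 0, 0], [0, 0, 0, 0, 0], [0, 0, 0, 0, 0], [0, 0, 0, 0, 0], [0, 0, 0, 0, 0], [0, 0, 0, 0, 0]]]'

```text
clock: 55.72
position: [475.6, -6.5, 35.9]
ee_rot: [0.998, -0.059, 0.009, 0.023]
contact_force: [-0.3, 1.5, -0.9]
gripper_width: 5.7
```

```bash
python3 -c "
from plan import *
tilt(); show(); a=ang(1,15)
arc(a%6.283,.25,1,dz=15)"
```

```text
xyz [475.6  -6.5  35.9] j1 0.36 tilt xy [ 15. -48.] radial -3 tang -50
t 55.72 p [ 4.75583e+02 -6.49200e+00  3.58800e+01 -1.18000e-01] tote-loc [  9.9 193.4] w 5.7 F [-0.3  1.5 -0.9] j [ 0.36  0.38 -0.64  0.09 -0.55  1.01]
tilt mrad: tool z along (tool-heading x, y) [ 15. -48.]
a -3.108 r 63.4
[[-1.0,-0.1,-1.3,-0.01,0],[0.0,0.4,-1.2,-0.0,0],[0.0,0.5,-1.1,-0.0,0],[0.0,0.8,-1.0,-0.0,0],[0.0,0.9,-0.9,-0.0,0],[0.0,1.1,-0.6,-0.0,0],[0.0,1.2,-0.4,-0.0,0],[0.0,1.3,-0.2,-0.0,0],[0.0,1.2,0.1,-0.0,0],[0.0,1.3,0.3,-0.0,0]]
[[0.0,1.1,0.5,-0.0,0],[0.0,1.0,0.8,-0.0,0],[0.0,0.9,0.9,-0.0,0],[0.0,0.6,1.1,-0.0,0],[0.0,0.4,1.2,-0.0,0]]
```

Emit:
send_rows --steps '[[[0, 0, -1.2, 0, 0], [0, 0.4, -1.2, 0, 0], [0, 0.6, -1.1, 0, 0], [0, 0.8, -0.9, 0, 0], [0, 1.0, -0.8, 0, 0], [0, 1.1, -0.5, 0, 0], [0, 1.2, -0.3, 0, 0]]]'

```text
clock: 56.3
position: [471.9, -44.6, 100.9]
ee_rot: [0.998, -0.058, 0.014, 0.014]
contact_force: [1.2, 1.9, -2.8]
gripper_width: 5.5
```

```bash
python3 -c "
from plan import *
tilt(); show(); a=ang(1,15)
arc(a%6.283,.25,1,dz=15)"
```

```text
xyz [471.9 -44.6 100.9] j1 0.27 tilt xy [ 26. -30.] radial 17 tang -36
t 56.3 p [ 4.71880e+02 -4.46020e+01  1.00885e+02 -1.16000e-01] tote-loc [ 10.3 155.1] w 5.5 F [ 1.2  1.9 -2.8] j [ 0.27  0.27 -0.57  0.06 -0.72  1.14]
tilt mrad: tool z along (tool-heading x, y) [ 26. -30.]
a 1.951 r 67.7
[[-1.0,1.3,-0.1,-0.009,0],[-0.0,1.2,-0.1,0.0,0],[-0.0,1.2,0.1,0.0,0],[-0.0,1.2,0.3,0.0,0],[-0.0,1.1,0.6,0.0,0],[-0.0,1.0,0.7,0.0,0],[-0.0,0.8,1.0,0.0,0],[-0.0,0.6,1.0,0.0,0],[-0.0,0.4,1.2,0.0,0]]
```

Emit:
send_rows --steps '[[[0, 1.2, -0.1, 0, 0], [0, 1.2, 0, 0, 0], [0, 1.2, 0.1, 0, 0], [0, 1.2, 0.3, 0, 0], [0, 1.1, 0.6, 0, 0], [0, 1.0, 0.7, 0, 0]]]'

```text
clock: 56.8
position: [467.7, -109.6, 94.5]
ee_rot: [0.998, -0.057, 0.022, 0.009]
contact_force: [-0.9, 7.8, -0.1]
gripper_width: 5.6
```

```bash
python3 -c "
from plan import *
tilt(); show(); a=ang(1,15)
arc(a%6.283,.25,1,dz=15)"
```

```text
xyz [ 467.7 -109.6   94.5] j1 0.13 tilt xy [ 44. -20.] radial 41 tang -25
t 56.8 p [ 4.67712e+02 -1.09579e+02  9.44790e+01 -1.14000e-01] tote-loc [13.1 90.1] w 5.6 F [-0.9  7.8 -0.1] j [ 0.13  0.28 -0.57  0.04 -0.68  1.3 ]
tilt mrad: tool z along (tool-heading x, y) [ 44. -20.]
a 0.955 r 69.2
[[-1.3,0.6,1.1,-0.006,0],[-0.0,0.8,0.9,-0.0,0],[-0.0,0.5,1.0,-0.0,0],[-0.0,0.4,1.0,-0.0,0]]
```

Emit:
send_rows --steps '[[[0, 0.7, 1.0, 0, 0], [0, 0.7, 1.0, 0, 0], [0, 0.5, 1.0, 0, 0], [0, 0.4, 1.0, 0, 0], [0, 0.1, 0.4, 0, 0]]]'

```text
clock: 57.22
position: [466.6, -134.2, 55.9]
ee_rot: [0.998, -0.058, 0.024, 0.007]
contact_force: [-16.3, 23.0, 51.2]
gripper_width: 5.5
```

```bash
python3 -c "
from plan import *
tilt(); show(); a=ang(1,15); rods()"
```

```text
xyz [ 466.6 -134.2   55.9] j1 0.07 tilt xy [ 47. -17.] radial 46 tang -20
t 57.22 p [ 4.66642e+02 -1.34188e+02  5.59470e+01 -1.15000e-01] tote-loc [14.7 65.5] w 5.5 F [-16.3  23.   51.2] j [ 0.07  0.35 -0.6   0.04 -0.58  1.36]
tilt mrad: tool z along (tool-heading x, y) [ 47. -17.]
a 0.271 r 67.0
scene 1 +x [(np.float64(0.3), 13), (np.float64(0.2), 12)]
scene 1 -x [(np.float64(0.2), 10)]
scene -1 +x [(np.float64(0.2), 20)]
scene -1 -x []
top 1 +x []
top 1 -x [(np.float64(0.2), 21), (np.float64(0.3), 10)]
top -1 +x [(np.float64(0.2), 17), (np.float64(0.3), 10)]
top -1 -x [(np.float64(0.2), 23), (np.float64(0.3), 9)]
```

Emit:
send_rows --steps '[[[0, 0, 0, 0, 0], [0, 0, 0, 0, 0.4], [0, 0, 0, 0, 0.4], [0, 0, 0, 0, 0.4], [0, 0, 0, 0, 0.4], [0, 0, -2, 0, 0.4], [0, 0, -4, 0, 0.4], [0, 0, -4, 0, 0.5], [0, 0, -2, 0, 0.6], [0, 0, 0, 0, 0.6]]]'

```text
clock: 58.15
position: [458.7, -133.6, 177.9]
ee_rot: [0.998, -0.059, 0.02, 0.008]
contact_force: [0.6, -0.3, 0.8]
gripper_width: 51.0
```

```bash
python3 -c "
from plan import *
tilt(); show(); 
plan([(690,-85,190,-1.664,.6,30)])
rods()"
```

```text
xyz [ 458.7 -133.6  177.9] j1 0.07 tilt xy [ 38. -19.] radial 37 tang -22
t 58.15 p [ 4.58719e+02 -1.33638e+02  1.77935e+02 -1.18000e-01] tote-loc [ 6.8 65.2] w 51.0 F [ 0.6 -0.3  0.8] j [ 0.07  0.16 -0.46  0.03 -0.91  1.36]
tilt mrad: tool z along (tool-heading x, y) [ 38. -19.]
[[1.7,-0.6,-0.1,0.119,0.6],[1.6,-0.8,-0.1,0.119,0.6],[1.5,-1.0,-0.1,0.119,0.6],[1.4,-1.1,-0.1,0.119,0.6],[1.3,-1.3,-0.1,0.119,0.6],[1.1,-1.5,-0.1,0.119,0.6],[0.9,-1.6,-0.1,0.119,0.6],[0.7,-1.7,-0.1,0.119,0.6],[0.6,-1.7,-0.1,0.119,0.6],[0.3,-1.8,-0.1,0.119,0.6]]
[[0.1,-1.8,-0.1,0.119,0.6],[-0.1,-1.8,-0.1,0.119,0.6],[-0.3,-1.8,-0.0,0.118,0.6]]
scene 1 +x [(np.float64(0.3), 18), (np.float64(0.2), 7)]
scene 1 -x [(np.float64(0.3), 9), (np.float64(0.2), 9)]
scene -1 +x [(np.float64(0.2), 15)]
scene -1 -x [(np.float64(0.2), 15)]
top 1 +x []
top 1 -x [(np.float64(0.3), 20), (np.float64(0.2), 12)]
top -1 +x [(np.float64(0.2), 16), (np.float64(0.3), 11)]
top -1 -x [(np.float64(0.2), 18), (np.float64(0.3), 15)]
```

Emit:
send_rows --steps '[[[1.7, -0.6, 0, 0.119, 0.6], [1.6, -0.8, 0, 0.119, 0.6], [1.5, -1, 0, 0.119, 0.6], [1.4, -1.1, 0, 0.119, 0.6], [1.3, -1.3, 0, 0.119, 0.6], [1.1, -1.5, 0, 0.119, 0.6], [0.9, -1.6, 0, 0.119, 0.6], [0.7, -1.7, 0, 0.119, 0.6], [0.6, -1.7, 0, 0.119, 0.6], [0.3, -1.8, 0, 0.119, 0.6]]]'

```text
clock: 59.08
position: [626.7, -100.1, 150.1]
ee_rot: [0.775, -0.631, -0.001, 0.011]
contact_force: [-0.7, 0.4, -0.0]
gripper_width: 51.4
```

Emit:
send_rows --steps '[[[0.1, -1.8, 0, 0.119, 0.6], [-0.1, -1.8, 0, 0.119, 0.6], [-0.1, -0.9, 0, 0.06, 0.6], [0, 0, 0, 0, 0.6]]]'

```text
clock: 59.42
position: [671.3, -94.1, 134.0]
ee_rot: [-0.666, 0.746, 0.006, -0.019]
contact_force: [-0.0, 0.4, -1.0]
gripper_width: 51.5
```

```bash
cat > meas.py <<'E'
from plan import *
from h import look
from fit import fitrect
def rodz():
    for n in ('scene','top'):
        im,d,W=look(n); P=W.reshape(-1,3); P=P[~np.isnan(P[:,0])]; q=P[:,:2]-tote; q=np.c_[q@ex,q@ey,P[:,2]]
        for s in (1,-1):
            m=(abs(q[:,1]*s-68)<7)&(abs(q[:,0])<74)&(q[:,2]>66)&(q[:,2]<95); print(n,s,m.sum(),np.median(q[m],0).round(1) if m.any() else '')
        B=(abs(q[:,0])<70)&(abs(q[:,1])<60)&(q[:,2]<60); 
def handle(n,c,zr=(98,112)):
    im,d,W=look(n); W=W.reshape(-1,3); W=W[~np.isnan(W[:,0])]; W=W[(abs(W[:,0]-c[0])<90)&(abs(W[:,1]-c[1])<150)]
    H=W[(W[:,2]>zr[0])&(W[:,2]<zr[1])];Hc=H[:,:2]-H[:,:2].mean(0); v=np.linalg.svd(Hc,full_matrices=False)[2][0]
    if v[1]<0: v=-v
    t=Hc@v; print(n,'handle mid',(H[:,:2].mean(0)+v*(t.max()+t.min())/2).round(1),'z',H[:,2].max().round(1),'yaw',np.degrees(np.arctan2(v[1],v[0])).round(2),'len',np.ptp(t).round(1))
E
python3 -c "
from meas import *
tilt(); show(); rodz()
for n in ('scene','top','wrist'): handle(n,(702,-85))"
```

```text
xyz [671.3 -94.1 134. ] j1 0.1 tilt xy [-36. -17.] radial -37 tang -13
t 59.42 p [671.328 -94.098 134.034  -1.683] tote-loc [213.9 127.3] w 51.5 F [-0.   0.4 -1. ] j [ 0.1   0.56  0.04  0.01 -1.09 -0.22]
tilt mrad: tool z along (tool-heading x, y) [-36. -17.]
scene 1 104 [ 6.4 68.7 73.3]
scene -1 38 [-38.6 -64.7  70.5]
top 1 148 [-3.  66.8 75.2]
top -1 147 [ -3.8 -67.2  73.9]
scene handle mid [702.2 -86.1] z 108.3 yaw 84.46 len 242.8
top handle mid [701.2 -85.4] z 111.4 yaw 84.58 len 240.1
wrist handle mid [ 698.  -100.3] z 108.8 yaw 85.28 len 210.1
```

Emit:
send_rows --steps '[[[-0.6, -1.0, 0, -0.017, 0.6], [-0.6, -1.0, 0, 0, 0.6], [0, -0.7, 0, 0, 0.6], [0, 0, 0, 0, 0.6]]]'

```text
clock: 60.0
position: [696.7, -85.7, 139.0]
ee_rot: [-0.674, 0.738, 0.004, -0.017]
contact_force: [0.8, 0.3, 0.5]
gripper_width: 51.3
```

```bash
python3 -c "
from meas import *
tilt(); show()
from h import look
look('wrist','w6.png',1); handle('wrist',(702,-85))"
```

```text
xyz [696.7 -85.7 139. ] j1 0.11 tilt xy [-31. -17.] radial -32 tang -13
t 60.0 p [696.73  -85.709 139.049  -1.661] tote-loc [238.2 138.4] w 51.3 F [0.8 0.3 0.5] j [ 0.11  0.59  0.12  0.01 -1.13 -0.21]
tilt mrad: tool z along (tool-heading x, y) [-31. -17.]
wrist handle mid [700.3 -91.1] z 108.6 yaw 84.84 len 228.7
```

View pics/w6.png

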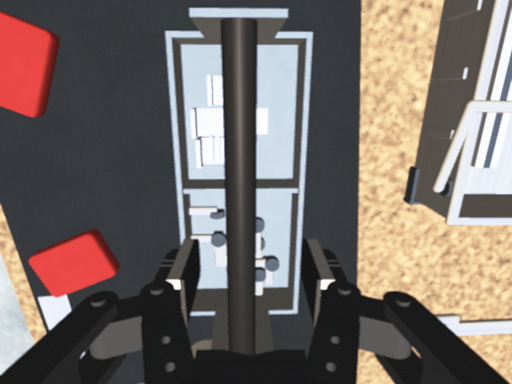

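Emit:
send_rows --steps '[[[0, -0.2, 1.0, 0, 0.6], [0, -0.2, 1.2, 0, 0.6], [0, -0.1, 1.2, 0, 0.6], [0, -0.1, 1.2, 0, 0.6], [0, 0, 0.8, 0, 0.6], [0, 0, 0, 0, 0.6]]]'

```text
clock: 60.6
position: [697.5, -88.3, 78.8]
ee_rot: [-0.674, 0.739, 0.006, -0.018]
contact_force: [-0.2, 1.1, -1.5]
gripper_width: 51.4
```

```bash
python3 -c "
from meas import *
tilt(); show()"
```

```text
xyz [697.5 -88.3  78.8] j1 0.11 tilt xy [-34. -16.] radial -36 tang -12
t 60.6 p [697.547 -88.266  78.763  -1.663] tote-loc [239.3 135.9] w 51.4 F [-0.2  1.1 -1.5] j [ 0.11  0.65  0.06  0.01 -1.02 -0.21]
tilt mrad: tool z along (tool-heading x, y) [-34. -16.]
```

Emit:
send_rows --steps '[[[-0.3, -0.3, 0.1, 0, 0.6], [0, 0, 0, 0, 0], [0, 0, 0, 0, 0], [0, 0, 0, 0, 0], [0, 0, 0, 0, 0], [0, 0, 0, 0, 0], [0, 0, 0, 0, 0], [0, 0, 0, 0, 0]]]'

```text
clock: 61.27
position: [701.2, -85.4, 75.9]
ee_rot: [-0.674, 0.739, 0.006, -0.018]
contact_force: [0.2, -0.9, -2.0]
gripper_width: 18.5
```

```bash
python3 -c "
from meas import *
tilt(); show()
for n in ('scene','top'): handle(n,(702,-85))"
```

```text
xyz [701.2 -85.4  75.9] j1 0.11 tilt xy [-35. -16.] radial -37 tang -12
t 61.27 p [701.248 -85.394  75.902  -1.663] tote-loc [242.7 139.2] w 18.5 F [ 0.2 -0.9 -2. ] j [ 0.11  0.66  0.07  0.01 -1.02 -0.21]
tilt mrad: tool z along (tool-heading x, y) [-35. -16.]
scene handle mid [702.1 -85.9] z 111.4 yaw 84.75 len 243.7
top handle mid [701.3 -85.6] z 111.1 yaw 84.64 len 240.0
```

Emit:
send_rows --steps '[[[0, 0, -0.8, 0, 0], [0, 0, -1.5, 0, 0], [0, 0, -2.0, 0, 0], [0, 0, -2.5, 0, 0], [0, 0, -2.5, 0, 0], [0, 0, -1.5, 0, 0], [0, 0, 0, 0, 0]]]'

```text
clock: 61.95
position: [698.0, -82.4, 179.2]
ee_rot: [-0.672, 0.74, 0.016, -0.026]
contact_force: [0.7, 0.4, -5.1]
gripper_width: 18.0
```

```bash
python3 -c "
from meas import *
tilt(); show()
p,_=pose()
c=tl(0,0); plan([(*c,p[2],ty-np.pi/2,0,18)])"
```

```text
xyz [698.  -82.4 179.2] j1 0.11 tilt xy [-60. -11.] radial -61 tang -4
t 61.95 p [697.957 -82.376 179.205  -1.666] tote-loc [239.1 141.8] w 18.0 F [ 0.7  0.4 -5.1] j [ 0.11  0.58  0.2   0.   -1.25 -0.21]
tilt mrad: tool z along (tool-heading x, y) [-60. -11.]
[[0.9,1.5,-0.0,0.001,0],[0.9,1.5,-0.0,0.001,0],[0.9,1.5,-0.0,0.001,0],[0.9,1.5,-0.0,0.001,0],[0.9,1.5,-0.0,0.001,0],[0.9,1.5,-0.0,0.001,0],[0.9,1.5,-0.0,0.001,0],[0.9,1.5,-0.0,0.001,0],[0.9,1.5,-0.0,0.001,0],[0.8,1.5,-0.0,0.0,0]]
[[0.9,1.5,-0.0,0.001,0],[0.8,1.5,-0.0,0.0,0],[0.9,1.5,-0.0,0.001,0],[0.8,1.5,-0.0,0.0,0],[0.9,1.5,-0.0,0.001,0],[0.9,1.5,-0.0,0.0,0]]
```

Emit:
send_rows --steps '[[[0.5, 0.8, 0, 0.001, 0], [0.9, 1.5, 0.1, 0, 0], [0.9, 1.5, 0.1, 0, 0], [0.9, 1.5, 0.1, 0, 0], [0.9, 1.5, 0.1, 0, 0], [0.9, 1.5, 0.1, 0, 0], [0.9, 1.5, 0.1, 0, 0], [0.9, 1.5, 0.1, 0, 0], [0.9, 1.5, 0.1, 0.001, 0], [0.9, 1.5, 0.1, 0.001, 0]]]'

```text
clock: 62.78
position: [524.2, -154.4, 163.2]
ee_rot: [-0.669, 0.741, 0.031, -0.036]
contact_force: [0.0, -0.2, -5.3]
gripper_width: 18.2
```

```bash
python3 -c "
from meas import *
tilt(); show()
p,_=pose()
c=tl(0,0); plan([(*c,p[2],ty-np.pi/2,0,18)])"
```

```text
xyz [ 524.2 -154.4  163.2] j1 0.01 tilt xy [-94.  -2.] radial -94 tang -1
t 62.78 p [ 524.191 -154.381  163.18    -1.672] tote-loc [74.1 51.6] w 18.2 F [ 0.  -0.2 -5.3] j [ 0.01  0.36 -0.22  0.   -1.09 -0.11]
tilt mrad: tool z along (tool-heading x, y) [-94.  -2.]
[[0.9,1.2,-0.0,0.001,0],[0.8,1.2,-0.0,0.001,0],[0.9,1.3,-0.0,0.001,0],[0.8,1.2,-0.0,0.001,0],[0.9,1.3,-0.0,0.001,0],[0.8,1.2,-0.0,0.001,0]]
```

Emit:
send_rows --steps '[[[0, 0, -0.8, 0, 0], [0, 0, -0.8, 0, 0], [0, 0, -0.8, 0, 0], [0, 0, -0.8, 0, 0], [0, 0, -0.8, 0, 0], [0, 0, -0.8, 0, 0], [0, 0, -0.8, 0, 0], [0, 0, -0.8, 0, 0], [0, 0, 0, 0, 0]]]'

```text
clock: 63.53
position: [522.9, -154.8, 228.0]
ee_rot: [-0.668, 0.742, 0.036, -0.039]
contact_force: [0.7, -0.4, -4.2]
gripper_width: 18.4
```

```bash
python3 -c "
from meas import *
tilt(); show()
p,_=pose()
c=tl(0,0); plan([(*c,p[2],ty-np.pi/2,0,30)])"
```

```text
xyz [ 522.9 -154.8  228. ] j1 0.01 tilt xy [-107.    1.] radial -107 tang 2
t 63.53 p [ 522.859 -154.757  228.013   -1.676] tote-loc [72.8 51.1] w 18.4 F [ 0.7 -0.4 -4.2] j [ 0.01  0.31 -0.12 -0.   -1.25 -0.11]
tilt mrad: tool z along (tool-heading x, y) [-107.    1.]
[[1.7,2.4,-0.0,0.001,0],[1.7,2.4,-0.0,0.001,0],[1.7,2.5,-0.0,0.001,0]]
```

Emit:
send_rows --steps '[[[1.3, 1.8, 0.1, 0.001, 0], [1.7, 2.4, 0.2, 0.001, 0], [1.4, 2.0, 0.2, 0, 0], [0.3, 0.5, 0, 0, 0], [0, 0, 0.5, 0, 0], [0, 0, 0.5, 0, 0], [0, 0, 0.5, 0, 0], [0, 0, 0.5, 0, 0], [0, 0, 0, 0, 0]]]'

```text
clock: 64.28
position: [450.2, -193.4, 208.6]
ee_rot: [-0.668, 0.742, 0.035, -0.037]
contact_force: [0.0, 0.4, -5.6]
gripper_width: 18.3
```

```bash
python3 -c "
from meas import *
tilt(); show()
p,s=pose(); off=0
for n in ('scene','top'): handle(n,p[:2],(p[2]+19+3,p[2]+19+16))
print('tote',tote,'handle yaw should be',90+np.degrees(ty))"
```

```text
xyz [ 450.2 -193.4  208.6] j1 -0.07 tilt xy [-102.    2.] radial -102 tang -5
t 64.28 p [ 450.217 -193.428  208.639   -1.675] tote-loc [4.7 4.8] w 18.3 F [ 0.   0.4 -5.6] j [-0.07  0.22 -0.29  0.01 -1.16 -0.04]
tilt mrad: tool z along (tool-heading x, y) [-102.    2.]
scene handle mid [ 454.4 -193.7] z 243.4 yaw 84.18 len 244.5
top handle mid [ 452.2 -199.6] z 243.4 yaw 84.01 len 230.1
tote [ 445.  -197.7] handle yaw should be 83.83
```

Emit:
send_rows --steps '[[[0.2, 0, 0.6, 0, 0], [0.2, 0, 0.6, 0, 0], [0.1, 0, 0.6, 0, 0], [0, 0, 0.6, 0, 0], [0, 0, 0.6, 0, 0], [0, 0, 0.6, 0, 0], [0, 0, 0, 0, 0]]]'

```text
clock: 64.97
position: [447.4, -198.9, 169.8]
ee_rot: [-0.669, 0.742, 0.034, -0.037]
contact_force: [-0.1, -0.0, -6.1]
gripper_width: 18.2
```

```bash
python3 -c "
from meas import *
tilt(); show()
p,s=pose()
for n in ('scene','top'): handle(n,p[:2],(p[2]+19+3,p[2]+19+16))
import h
im,d,W=h.look('scene','s7.png',1.5)"
```

```text
xyz [ 447.4 -198.9  169.8] j1 -0.08 tilt xy [-101.    1.] radial -101 tang -7
t 64.97 p [ 447.442 -198.874  169.783   -1.674] tote-loc [ 2.6 -0.9] w 18.2 F [-0.1 -0.  -6.1] j [-0.08  0.26 -0.35  0.01 -1.06 -0.03]
tilt mrad: tool z along (tool-heading x, y) [-101.    1.]
scene handle mid [ 450.8 -200. ] z 204.4 yaw 83.83 len 247.1
top handle mid [ 449.5 -205.4] z 204.5 yaw 84.1 len 227.6
```

View pics/s7.png

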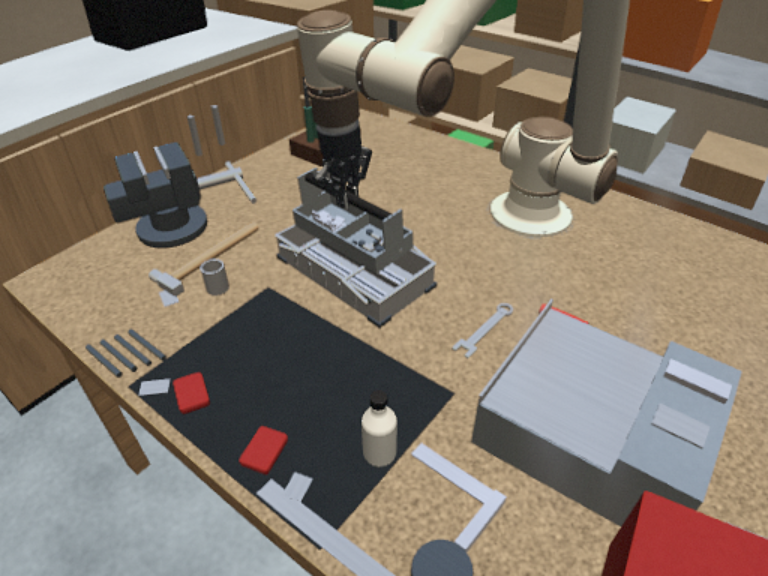

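Emit:
send_rows --steps '[[[0, 0, 0.5, 0, 0], [0, 0, 0.5, 0, 0], [0, 0, 0.4, 0, 0], [0, 0, 0.3, 0, 0], [0, 0, 0, 0, 0]]]'

```text
clock: 65.53
position: [448.2, -199.3, 154.3]
ee_rot: [-0.669, 0.742, 0.031, -0.035]
contact_force: [-0.8, 0.3, -5.5]
gripper_width: 17.9
```

```bash
python3 -c "
from meas import *
tilt(); show()"
```

```text
xyz [ 448.2 -199.3  154.3] j1 -0.08 tilt xy [-94.  -1.] radial -93 tang -8
t 65.53 p [ 448.173 -199.295  154.316   -1.673] tote-loc [ 3.3 -1.2] w 17.9 F [-0.8  0.3 -5.5] j [-0.08  0.28 -0.37  0.01 -1.02 -0.03]
tilt mrad: tool z along (tool-heading x, y) [-94.  -1.]
```

Emit:
send_rows --steps '[[[0, 0.2, 0.2, 0, 0], [0, 0, 0.2, 0, 0], [0, 0, 0.2, 0, 0], [0, 0, 0.2, 0, 0], [0, 0, 0, 0, 0]]]'

```text
clock: 65.95
position: [445.8, -199.3, 151.5]
ee_rot: [-0.67, 0.741, 0.03, -0.035]
contact_force: [-1.1, -0.7, -6.9]
gripper_width: 18.2
```

```bash
python3 -c "
from meas import *
tilt(); show()"
```

```text
xyz [ 445.8 -199.3  151.5] j1 -0.08 tilt xy [-92.  -3.] radial -91 tang -11
t 65.95 p [ 445.788 -199.306  151.519   -1.67 ] tote-loc [ 1.  -1.5] w 18.2 F [-1.1 -0.7 -6.9] j [-0.08  0.27 -0.38  0.01 -1.   -0.03]
tilt mrad: tool z along (tool-heading x, y) [-92.  -3.]
```

Emit:
send_rows --steps '[[[0, 0, 0.3, 0, 0], [0, 0, 0.3, 0, 0], [0, 0, 0.3, 0, 0], [0, 0, 0, 0, 0]]]'

```text
clock: 66.28
position: [445.8, -199.9, 151.3]
ee_rot: [-0.671, 0.74, 0.027, -0.035]
contact_force: [0.8, 0.1, -6.2]
gripper_width: 18.2
```

```bash
python3 -c "
from meas import *
tilt(); show()"
```

```text
xyz [ 445.8 -199.9  151.3] j1 -0.08 tilt xy [-88.  -7.] radial -87 tang -14
t 66.28 p [ 445.776 -199.869  151.28    -1.667] tote-loc [ 1.  -2.1] w 18.2 F [ 0.8  0.1 -6.2] j [-0.08  0.27 -0.39  0.02 -1.   -0.03]
tilt mrad: tool z along (tool-heading x, y) [-88.  -7.]
```

Emit:
send_rows --steps '[[[0, 0, 0.6, 0, 0], [0, 0, 0.6, 0, 0], [0, 0, 0, 0, 0]]]'

```text
clock: 66.53
position: [442.9, -200.3, 149.9]
ee_rot: [-0.673, 0.739, 0.026, -0.038]
contact_force: [1.5, -0.3, -7.6]
gripper_width: 18.0
```

```bash
python3 -c "
from meas import *
tilt(); show(); print(arm.read_state()['wrist_torque'])
p,s=pose()
for n in ('scene','top'): handle(n,p[:2],(p[2]+19+3,p[2]+19+16))
"
```

```text
xyz [ 442.9 -200.3  149.9] j1 -0.08 tilt xy [-91. -12.] radial -90 tang -19
t 66.53 p [ 442.864 -200.316  149.927   -1.664] tote-loc [-1.8 -2.8] w 18.0 F [ 1.5 -0.3 -7.6] j [-0.08  0.27 -0.4   0.02 -0.99 -0.03]
tilt mrad: tool z along (tool-heading x, y) [-91. -12.]
[ 0.01068573 -0.55028306  0.03053041]
scene handle mid [ 446.4 -199. ] z 184.7 yaw 84.82 len 242.3
top handle mid [ 445.1 -204.5] z 184.5 yaw 84.82 len 233.4
```

```bash
python3 -c "
from h import *
im,_=optics.get_image('scene'); a=cv2.resize(im[90:220,170:310],None,fx=4,fy=4,interpolation=cv2.INTER_CUBIC)
cv2.imwrite('pics/c8.png',a)
s=arm.read_state(); print(s['contact_force'],s['wrist_torque'],s['clock'])"
```

```text
[-4.15832395  2.93475512  8.20798886] [ 1.01877508  0.72264953 -0.05568714] 66.6833
```

View pics/c8.png

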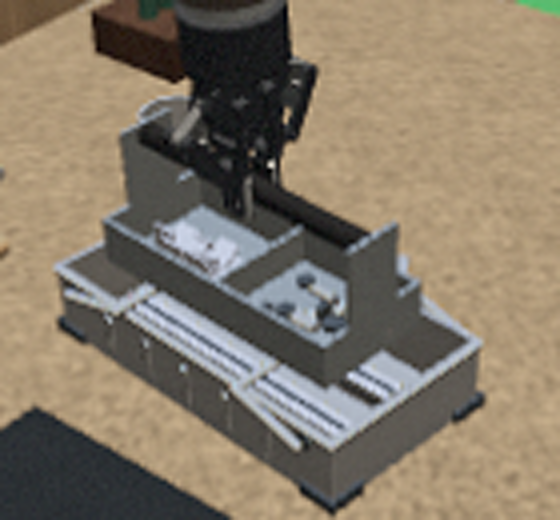

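Emit:
send_rows --steps '[[[0, 0, -0.4, 0, 0], [-0.2, 0, 0, 0.018, 0], [0, 0, 0, 0, 0]]]'

```text
clock: 66.93
position: [442.5, -198.2, 149.7]
ee_rot: [-0.665, 0.746, 0.028, -0.039]
contact_force: [-0.0, -0.2, -4.5]
gripper_width: 18.4
```

```bash
python3 -c "
from meas import *
tilt(); show(); 
p,s=pose()
for n in ('scene','top'): handle(n,p[:2],(p[2]+19+3,p[2]+19+16))
"
```

```text
xyz [ 442.5 -198.2  149.7] j1 -0.07 tilt xy [-96. -10.] radial -95 tang -17
t 66.93 p [ 442.541 -198.247  149.663   -1.685] tote-loc [-2.4 -0.8] w 18.4 F [-0.  -0.2 -4.5] j [-0.07  0.27 -0.4   0.02 -1.   -0.05]
tilt mrad: tool z along (tool-heading x, y) [-96. -10.]
scene handle mid [ 445.8 -198. ] z 184.6 yaw 83.38 len 248.7
top handle mid [ 444.6 -201.4] z 184.3 yaw 83.49 len 233.2
```

Emit:
send_rows --steps '[[[0, 0, 0.5, -0.007, 0], [0, 0, 0.2, 0, 0.15], [0, 0, 0, 0, 0.35], [0, 0, 0, 0, 0.6], [0, 0, 0, 0, 0.6], [0, 0, 0, 0, 0.6]]]'

```text
clock: 67.53
position: [444.8, -200.3, 151.5]
ee_rot: [-0.67, 0.741, 0.024, -0.04]
contact_force: [0.4, -0.8, 0.1]
gripper_width: 51.2
```

```bash
python3 -c "
from meas import *
tilt(); show(); 
p,s=pose()
for n in ('scene','top'): handle(n,p[:2],(170,190))
"
```

```text
xyz [ 444.8 -200.3  151.5] j1 -0.07 tilt xy [-92. -18.] radial -90 tang -24
t 67.53 p [ 444.825 -200.319  151.491   -1.671] tote-loc [ 0.1 -2.6] w 51.2 F [ 0.4 -0.8  0.1] j [-0.07  0.27 -0.4   0.03 -0.99 -0.04]
tilt mrad: tool z along (tool-heading x, y) [-92. -18.]
scene handle mid [ 445.9 -197.9] z 188.5 yaw 84.61 len 243.3
top handle mid [ 442.7 -201.7] z 184.8 yaw 83.81 len 233.6
```

Released. I'll back straight off, then check where the carrier sits.

Emit:
send_rows --steps '[[[0, 0, -1, 0, 0.7], [0, 0, -3, 0, 0.7], [0, 0, -4, 0, 0.7], [0, 0, -4, 0, 0.7], [0, 0, -4, 0, 0.7], [-2, 0, -2, 0, 0.7], [-3.5, 0, 0, 0, 0.7], [-4, 0, 0, 0, 0.7], [-4, 0, 0, 0, 0.7], [-4, 0, 0, 0, 0.7]]]'

```text
clock: 68.47
position: [480.1, -23.9, 340.3]
ee_rot: [-0.664, 0.746, 0.024, -0.04]
contact_force: [0.9, 0.4, -0.4]
gripper_width: 59.8
```

Emit:
send_rows --steps '[[[-4, 0, 0, 0, 0.7], [-4, 0, 0, 0, 0.7], [-4, 0, 0, 0, 0.7], [-4, 0, 0, 0, 0.7], [-4, 0, 0, 0, 0.7], [-2, 0, 0, 0, 0.7], [0, 0, 0, 0, 0.7], [0, 0, 0, 0, 0.7]]]'

```text
clock: 69.13
position: [504.1, 211.9, 339.4]
ee_rot: [-0.668, 0.743, 0.022, -0.037]
contact_force: [-0.9, 0.4, 0.6]
gripper_width: 59.5
```

Run:
```python
from meas import *
import h,cv2
show(); rodz()
for n in ('scene','top'):
    handle(n,tote,(170,190))
    im,d,W=h.look(n,'f_'+n+'.png'); P=W.reshape(-1,3); P=P[~np.isnan(P[:,0])]; P=P[(abs(P[:,0]-445)<110)&(abs(P[:,1]+198)<170)]
    f=fitrect(P[(P[:,2]>107)&(P[:,2]<121)],[445,-198,ty],51,119,15); d=f[0][:2]-tote
    print(n,'carrier wall fit',f[0][:2].round(1),'local',np.round([d@ex,d@ey],1),'yaw err deg',np.degrees(f[0][2]-ty).round(2),f[1:])
    q=P[:,:2]-tote; q=np.c_[q@ex,q@ey,P[:,2]]
    for s in (1,-1):
        k=q[(abs(q[:,0]*s-50)<4)&(abs(q[:,1])<100)&(q[:,2]>100)&(q[:,2]<125)]; print('wall top z side',s,len(k),np.percentile(k[:,2],80).round(1) if len(k) else '')
    for s in (1,-1):
        k=q[(q[:,1]*s>80)&(q[:,1]*s<118)&(abs(q[:,0])<9)&(q[:,2]>165)]; print('handle end z',s,len(k),np.percentile(k[:,2],90).round(1) if len(k) else '')
```

```text
t 69.13 p [504.102 211.858 339.386  -1.676] tote-loc [ 14.7 413.5] w 59.5 F [-0.9  0.4  0.6] j [ 0.67  0.24  0.08 -0.04 -1.49 -0.77]
tilt mrad: tool z along (tool-heading x, y) [-85. -16.]
scene 1 77 [45.8 67.5 86.5]
scene -1 74 [-18.8 -66.2  77.3]
top 1 156 [-12.4  67.2  78.9]
top -1 136 [-23.5 -67.9  79.1]
scene handle mid [ 444.9 -197.8] z 181.5 yaw 84.08 len 244.2
scene carrier wall fit [ 441.7 -196.4] local [-3.4  0.9] yaw err deg 0.27 (315, np.float64(1.587441119812571))
wall top z side 1 172 111.6
wall top z side -1 61 105.8
handle end z 1 66 177.3
handle end z -1 62 178.3
top handle mid [ 443.4 -198.6] z 185.5 yaw 83.97 len 239.3
top carrier wall fit [ 444.3 -197.9] local [-0.6 -0.3] yaw err deg 0.15 (410, np.float64(1.4644021694725025))
wall top z side 1 175 115.7
wall top z side -1 155 116.5
handle end z 1 97 181.6
handle end z -1 106 181.3
```

View pics/f_top.png

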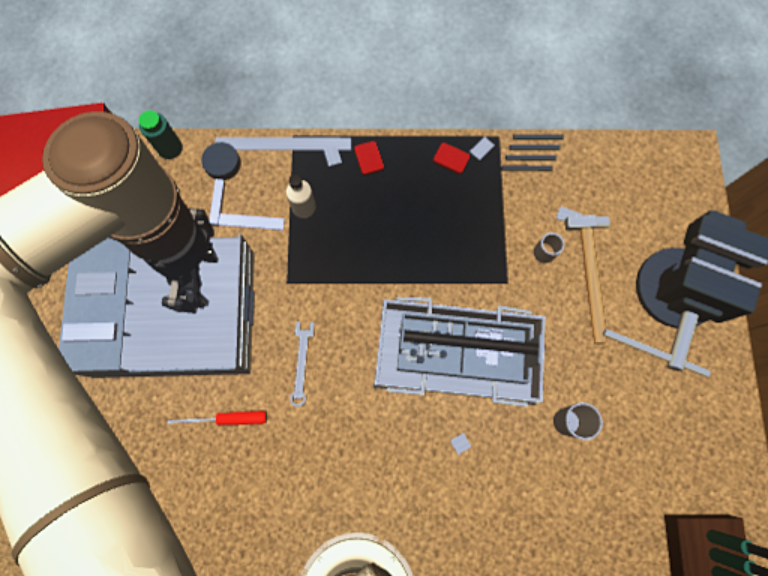

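View pics/f_scene.png

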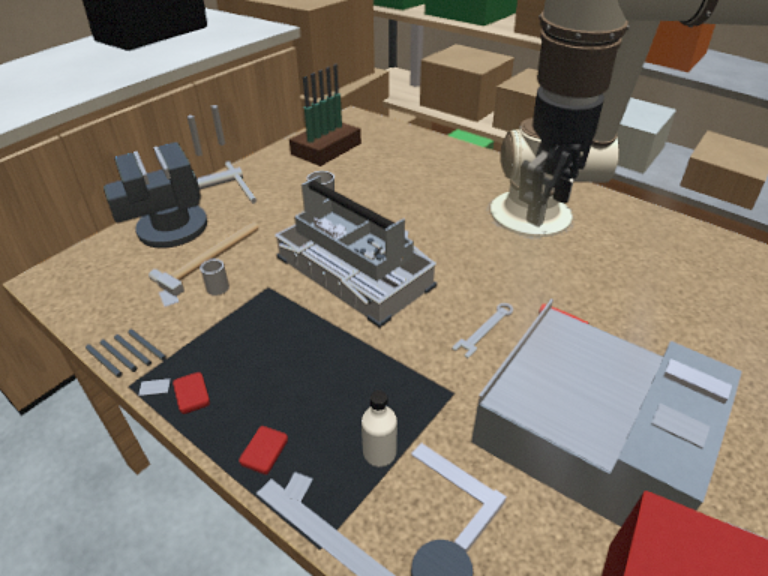

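```bash
python3 -c "
from bench import job
print(job.job_done())"
```

```text
the job is handed in; nothing more can be done
None
```

The job is done and handed in at about 69 s of the 208 s allowed. No verdict came back.

- **Bars:** Only bars 1 and 4 were in the rack. After swinging both bails outward, I lifted each bar's front end over the lip, drew it out endwise and laid it lengthwise in the tote.
- **Bails:** Both are swung in against their stops. The rod of bail B slipped out of the fingers part-way, so I pushed it down to its stop with the fingers closed.
- **Carrier:** It was knocked aside during the run, so I measured it again before picking it up.
    - **Centring:** It is within about 1 mm of the tote's centre by the top camera and 3.5 mm by the scene camera.
    - **Direction:** It is lined up to about 0.2–0.3°.
    - **Level:** The handle ends match within 1 mm, and the underside is at about 73–75 mm.
- **Checks that disagreed:**
    - **Camera heights:** The top camera reads about 2–3 mm higher than the scene camera throughout.
    - **Carrier side walls:** The scene camera showed the two wall tops 6 mm apart in height. The top camera had them within 1 mm.
    - **Bail rods:** Before the carrier went on, rod A read about 1–3 mm higher than rod B. Readings taken after stacking were not usable, because the carrier got in the way.
- **Tool tilt:** The tool drifted out of vertical by up to 9° during the run. I brought it part-way back before finishing.
- **Bench:** The other tools look unmoved in the last pictures, and the arm is clear of everything.

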